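Stow the pry blades and close the test fixture

ROBOT

A 6-joint arm with a two-finger parallel gripper is mounted at the origin on the work surface. World frame = base frame: x ahead of the robot, y to its left, z up, the work surface at z = 0. Lengths are in m, angles in rad, forces in N, time in s.
With the tool pointing down it reaches from about 0.35 to 0.975 m from the base axis. Payload 4.9 kg.
Tool frame: the origin (TCP) lies midway between the tips of the shut fingers; the grasp point (between the pads) lies 19 mm behind it; y points along the fingers, z is the direction in which the jaws open and shut, and the axes are right-handed (so a half turn about y gives the same grasp; the last joint's range is limited). The gripper opens to 85 mm and grips with 20 to 120 N. Pads are 22 mm wide; open, the fingers measure 114 mm over their backs; the gripper's body (76 mm by 85 mm) begins 54 mm behind the grasp point. The pads swing forward as they close: fully open they stand 13 mm farther back than shut.
Start: joints at [-1.225, 0.053, 1.613, -0, 1.476, -0.119], TCP at [0.28, -0.559, 0.231] pointing down, gripper open.
Joint ranges: [-3.01, 3.01], [-1.01, 2.22], [0.06, 2.58], [-1.02, 4.17], [0.09, 2.62], [-3.14, 3.14]. Speed limits (rad/s): [2.57, 2.57, 3.14, 3.14, 3.14, 3.14].

INTERFACE

Orientations are given as a unit quaternion [w, x, y, z].
In Python, from plant import * gives the robot as it stands.
- The arm moves only by the shell command python3 -m crank 'ROWS'. ROWS is JSON, a list that holds one entry, the list of rows, each a list of 5 numbers: the gripper command: -1 is shut, 1 is fully open, values between are in proportion, then the shift along the tool's x, y, z in cm, then the turn about the tool's y in degrees. In form: [[[jaw, dx, dy, dz, twist], ...]]. A call has 1 to 8 rows; each row shifts and turns the commanded pose from where the row before left it, along the tool's axes as they then stand; what a row does not reach is not made up. A row lasts 1/8 s, in which the tool goes at most 62.5 mm and 10.7 degrees, less where a joint would pass 70% of its speed; a pose out of reach is approached as far as the arm can. A call with a gripper value outside its range is refused whole. The fingers move at their own pace and stop on an object; the grip force is fixed at half the most. Time passes only in rows, so rows that do not move let the fingers close. It gives the time, the measured TCP pose, the force and the opening at its end, in the units of the state.
- state(): the state, without advancing time (a new reading comes with each control period).
- grab_frame(name): name is "scene" or "top" or "wrist"; returns a dict with "frame" (420x560x3 uint8, red, green, blue), "fx", "fy", "cx", "cy" (pixels), "D" ([k1, k2, p1, p2, k3] as OpenCV has them; the pictures are not rectified), "pose" (4x4, takes a point from camera to world coordinates). Camera axes: x right, y up, looking along -z (the intrinsics and any distortion apply to the point x, -y, -z); pixel columns grow to the right and rows downward; lengths in m; the calibration is good to about 2 mm. A picture is of the moment at which its call begins. There is no depth.
- job_done(): hands the job in, once; it reports no verdict.
The state is a dict: "time": time; "joint_pos": joint angles; "joint_vel": joint speeds; "joint_efforts": joint torques, N m; "tool_pos": TCP position; "tool_rot": TCP orientation; "contact_force": force on the tool from outside, world axes, zero at the start; "ft_torque": the same for the moment, N m; "gripper_width": opening from 0.0 (shut) to 1.0 (fully open).
Only numpy, scipy, OpenCV 4.12 (cv2) and the standard library are available. Lean on these libraries where they do the work, as an engineer would, in place of code of your own. Each camera call takes 0.05 s, during which the arm holds its last target.

TASK

Flat pry blades have been left inside the covered orange test fixture, and perhaps one on the bench. Lift the cover plate off the fixture's pins and lay it on the black foam mat, then slide every blade, tip first, fully home into a slot of its own in the slotted rack (handle up against the rack), and finally seat the cover back down flat on its pins. Leave everything else on the bench where it is.

Things in the scene. Friction and masses are not known exactly. Their poses are not given: they have to be found in the camera images.
- fixture: test fixture, fixed: orange housing 200 x 200 x 40 mm; blades lie on its flat top. At x, y = +-80 mm stand four posts 16 mm thick, flat tops 72 mm above the bench, that carry the cover; those at (-80, -80) and (+80, +80) bear tapered steel pins 9 mm thick, 14 mm high. Origin: centre of the underside, z up.
- cover: loose aluminium plate 190 x 190 x 6 mm, 0.35 kg, with 14 mm square holes at (-80, -80) and (+80, +80) mm for the pins (a half turn fits too). Black bar handle on its middle: 60 mm along x, 16 along y, top 36 mm above the underside. Origin: centre of the underside, z up. Starts seated on the fixture, origin 72 mm above the fixture's.
- mat: black foam mat, fixed, 230 x 230 x 4 mm, flat on the bench, empty: the place for the cover while it is off. Origin: centre of the underside.
- rack: grey slotted rack, fixed, 150 (x) x 248 (y) x 47 mm. Front (x -75 to -10 mm): ledge 24 mm high. Block behind (x -10 to +75): four horizontal slots open to -x, at y -93, -31, 31, 93; 45 wide, 9 high, 85 deep, floor level with the ledge. A blade enters flat along +x till its handle meets the block; home, its origin is at x -5, z 24, handle on the ledge. Origin: centre of the underside.
- slot_0 (a point): middle of the mouth of rack slot 0 at its floor (a thin dark line on top of the block runs along each slot's middle); x of the rack points into the slot
- slot_1 (a point): middle of the mouth of rack slot 1 at its floor (a thin dark line on top of the block runs along each slot's middle); x of the rack points into the slot
- slot_2 (a point): middle of the mouth of rack slot 2 at its floor (a thin dark line on top of the block runs along each slot's middle); x of the rack points into the slot
- slot_3 (a point): middle of the mouth of rack slot 3 at its floor (a thin dark line on top of the block runs along each slot's middle); x of the rack points into the slot
- blade_1: flat pry blade, 130 mm long, 80 g: black handle 60 x 16 x 18 mm high, then a flat steel blade 70 mm long, 40 wide, 4 thick (last 12 mm of the tip 24 wide); one common flat underside. Origin: mid-length on the underside, 5 mm ahead of the handle's front face; x to the tip (handle x -65 to -5, blade -5 to +65), z up. Starts on the fixture's bed under the cover.
- blade_2: flat pry blade, 130 mm long, 80 g: black handle 60 x 16 x 18 mm high, then a flat steel blade 70 mm long, 40 wide, 4 thick (last 12 mm of the tip 24 wide); one common flat underside. Origin: mid-length on the underside, 5 mm ahead of the handle's front face; x to the tip (handle x -65 to -5, blade -5 to +65), z up. Starts on the fixture's bed under the cover; may be absent.
- blade_3: flat pry blade, 130 mm long, 80 g: black handle 60 x 16 x 18 mm high, then a flat steel blade 70 mm long, 40 wide, 4 thick (last 12 mm of the tip 24 wide); one common flat underside. Origin: mid-length on the underside, 5 mm ahead of the handle's front face; x to the tip (handle x -65 to -5, blade -5 to +65), z up. Starts on the fixture's bed under the cover; may be absent.
- blade_4: flat pry blade, 130 mm long, 80 g: black handle 60 x 16 x 18 mm high, then a flat steel blade 70 mm long, 40 wide, 4 thick (last 12 mm of the tip 24 wide); one common flat underside. Origin: mid-length on the underside, 5 mm ahead of the handle's front face; x to the tip (handle x -65 to -5, blade -5 to +65), z up. Starts on the bench in front of the robot; may be absent.
- tape_roll: bystander, loose, not to be disturbed: roll of yellow tape lying flat, 64 mm across, 20 mm high
- flux_jar: bystander, loose, not to be disturbed: small jar, 44 mm across, 60 mm high
- screwdriver: bystander, loose, not to be disturbed: screwdriver lying on the bench
- cup: bystander, loose, not to be disturbed: white cup, 70 mm across, 85 mm high
- component_box: bystander, loose, not to be disturbed: clear box, 100 x 70 x 40 mm
Not all that is in view belongs to the job. What is shaped like the blade_4 but blue, pink or turquoise is not meant.

How it is judged:
On the way, in this order (a step that is already met when the one before it is completed fails the run):
1. the cover lies flat on the foam mat, let go (horizontal distance between cover and mat below 0.07 m and height (world z) of cover below 0.012 m and angle between cover's own z axis and vertical below 0.06 rad and contact force between the fingers and cover below 0.3 N and linear speed of cover below 0.03 m/s), for 0.2 s.
2. every blade is fully home in a rack slot while the cover is still off (x of blade_1 in the frame of rack between -0.013 and 0.006 m and z of blade_1 in the frame of rack between 0.018 and 0.031 m and y of blade_1 in the frame of rack between -0.115 and 0.115 m and angle between the x axis of each of blade_1, blade_2, blade_3, blade_4 and the x axis of rack, either way round below 0.15 rad and angle between each of blade_1, blade_2, blade_3, blade_4's own z axis and vertical below 0.12 rad and x of blade_2 in the frame of rack between -0.013 and 0.006 m and z of blade_2 in the frame of rack between 0.018 and 0.031 m and y of blade_2 in the frame of rack between -0.115 and 0.115 m and x of blade_3 in the frame of rack between -0.013 and 0.006 m and z of blade_3 in the frame of rack between 0.018 and 0.031 m and y of blade_3 in the frame of rack between -0.115 and 0.115 m and x of blade_4 in the frame of rack between -0.013 and 0.006 m and z of blade_4 in the frame of rack between 0.018 and 0.031 m and y of blade_4 in the frame of rack between -0.115 and 0.115 m and horizontal distance between cover and fixture above 0.1 m), for 0.2 s.
At the end, for the whole second after the job is handed in: Every blade present lies flat in a rack slot of its own, tip first, its handle's shoulder within 8 mm of the block's front face; the cover is seated on the fixture's pins (centre within 6 mm, within 3 mm of its seated height, level within 0.03 rad); all at rest (x of blade_1 in the frame of rack between -0.013 and 0.006 m and z of blade_1 in the frame of rack between 0.018 and 0.031 m and y of blade_1 in the frame of rack between -0.115 and 0.115 m and angle between the x axis of each of blade_1, blade_2, blade_3, blade_4 and the x axis of rack, either way round below 0.15 rad and angle between each of blade_1, blade_2, blade_3, blade_4's own z axis and vertical below 0.12 rad and x of blade_2 in the frame of rack between -0.013 and 0.006 m and z of blade_2 in the frame of rack between 0.018 and 0.031 m and y of blade_2 in the frame of rack between -0.115 and 0.115 m and x of blade_3 in the frame of rack between -0.013 and 0.006 m and z of blade_3 in the frame of rack between 0.018 and 0.031 m and y of blade_3 in the frame of rack between -0.115 and 0.115 m and x of blade_4 in the frame of rack between -0.013 and 0.006 m and z of blade_4 in the frame of rack between 0.018 and 0.031 m and y of blade_4 in the frame of rack between -0.115 and 0.115 m and horizontal distance between cover and fixture below 0.006 m and z of cover in the frame of fixture between 0.069 and 0.075 m and angle between the x axis of cover and the x axis of fixture, either way round below 0.06 rad and angle between cover's own z axis and vertical below 0.03 rad and linear speed of each of blade_1, blade_2, blade_3, blade_4, cover below 0.02 m/s); the robot touches nothing.
It fails at once if a bystander was shifted by more than 50 mm (distance of any of tape_roll, flux_jar, screwdriver, cup, component_box from where it was at the start of the episode above 0.05 m).
Of blade_2, blade_3, blade_4 only 2 to 3 are there at a start; the rules pass over those that are not, and their reading is None.
At some moment in a run one of blade_1, blade_2, blade_3, blade_4 may be knocked a few centimetres aside while the robot is not near it.
Once in a run the grip may slacken for a moment while it holds something.
It also fails if it takes over 210 s, if anything falls off the work surface, if the arm or the gripper's body presses on something with over 40 N, if the wrist force passes 120 N, or if a joint passes its speed limit or range.

## Working session

There is one attempt and no reset: what is moved stays moved. The work goes in short steps, Python scripts to look and compute and a shell command to move; the robot and the scene stay as the last step left them, time stands still between calls to the robot, and variables do not carry over. Pictures are saved under pics/ and viewed, and the job is handed in when it is done.

```bash
ls; mkdir -p pics; python3 - <<'E'
from plant import *
import cv2,json
s=state();print(s)
for n in ["scene","top","wrist"]:
    f=grab_frame(n);cv2.imwrite(f"pics/{n}0.png",f["frame"][:,:,::-1]);print(n,f["fx"],f["fy"],f["cx"],f["cy"],f["D"],f["pose"])
E
```

```text
pics
{'time': 0.0, 'joint_pos': array([-1.22501555e+00,  5.33789138e-02,  1.61428317e+00, -1.87972137e-05,
        1.47595704e+00, -1.18983949e-01]), 'joint_vel': array([ 0.0015366 ,  0.00031604, -0.00063386, -0.00228922,  0.000353  ,
       -0.00048942]), 'joint_efforts': array([-2.74629499e-03, -3.93690312e+01, -3.70174670e+01, -2.04203338e-04,
        7.12171241e-03,  4.56945884e-06]), 'tool_pos': array([ 0.27993016, -0.55812669,  0.23005579]), 'tool_rot': array([ 0.16275711, -0.1629324 ,  0.68881073, -0.68738849]), 'contact_force': array([-0.52295565, -0.05729416, -0.01457302]), 'ft_torque': array([ 0.00774644, -0.07502997, -0.01287233]), 'gripper_width': 1.0000105996692645}
scene 461.56354164771807 461.56354164771807 286.13454863857373 210.68390250880944 [0.01031926 0.         0.         0.         0.        ] [[ 0.43095504 -0.63524064  0.64089553  1.33653789]
 [ 0.90219961  0.28938083 -0.31983527 -0.40967387]
 [ 0.01770948  0.71605032  0.69782399  0.97203611]
 [ 0.          0.          0.          1.        ]]
top 456.81451748519277 456.81451748519277 291.14967810550144 205.95691918765894 [0.05127911 0.         0.         0.         0.        ] [[ 0.01178963  0.99840121 -0.05528134  0.4455936 ]
 [-0.99969074  0.01297938  0.02121237  0.0018701 ]
 [ 0.02189597  0.05501416  0.99824547  1.33042546]
 [ 0.          0.          0.          1.        ]]
wrist 293.69224487172966 293.69224487172966 279.55589883534594 205.3644521246531 [-0.02482174  0.          0.          0.          0.        ] [[ 0.44804327  0.84414476  0.29440932  0.35615299]
 [-0.89401031  0.42366637  0.14578192 -0.52027433]
 [-0.00167029 -0.32852157  0.94449499  0.37150953]
 [ 0.          0.          0.          1.        ]]
```

View pics/scene0.png

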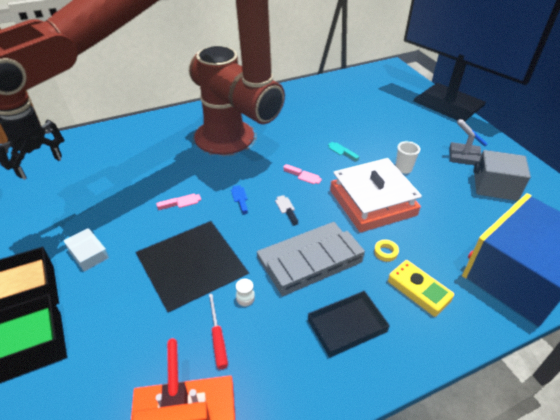

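View pics/top0.png

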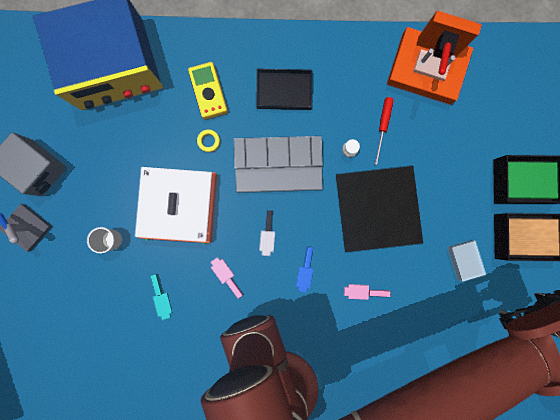

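View pics/wrist0.png

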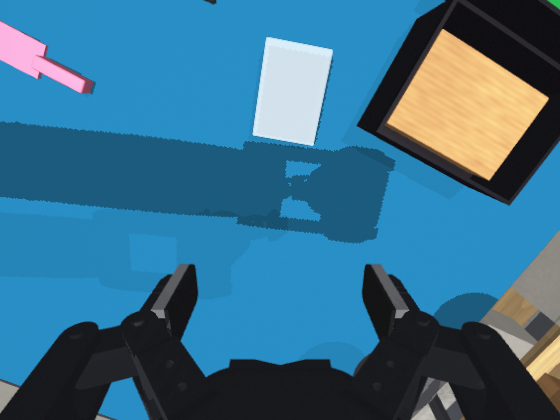

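The blade_4 candidates in the top view are:
- black handle with steel blade at (268,235)
- turquoise at (161,297)
- pink at (226,277)
- blue at (306,268)
- pink at (367,292)

I choose the black-handled one at (268,235) and will check it in a crop. The cover is at (175,205), the rack at (279,163) with its ledge towards the robot, and the mat at (380,208).

```bash
cat > h.py <<'E'
from plant import *
import cv2,numpy as np
from scipy.spatial.transform import Rotation as R
def grab(n,fn=None):
    f=grab_frame(n)
    if fn: cv2.imwrite(f"pics/{fn}.png",f["frame"][:,:,::-1])
    return f
def K(f): return np.array([[f["fx"],0,f["cx"]],[0,f["fy"],f["cy"]],[0,0,1.]])
def pw(f,px,z):
    p=cv2.undistortPoints(np.array(px,float).reshape(-1,1,2),K(f),np.array(f["D"])).reshape(-1,2)
    T=np.array(f["pose"]); d=np.c_[p[:,0],-p[:,1],-np.ones(len(p))]@T[:3,:3].T
    o=T[:3,3]; return o+d*((np.asarray(z)-o[2])/d[:,2])[:,None]
def wp(f,P):
    T=np.array(f["pose"]); q=(np.atleast_2d(P)-T[:3,3])@T[:3,:3]; q=q*[1,-1,-1]
    return cv2.projectPoints(q,np.zeros(3),np.zeros(3),K(f),np.array(f["D"]))[0].reshape(-1,2)
def crop(f,box,s,fn):
    x0,y0,x1,y1=box; im=f["frame"][y0:y1,x0:x1,::-1]
    im=cv2.resize(im,None,fx=s,fy=s,interpolation=cv2.INTER_CUBIC)
    for x in range((x0+9)//10*10,x1,10):
        cv2.line(im,((x-x0)*s,0),((x-x0)*s,8 if x%50 else 18),(0,0,255),1)
    for y in range((y0+9)//10*10,y1,10):
        cv2.line(im,(0,(y-y0)*s),(8 if y%50 else 18,(y-y0)*s),(0,0,255),1)
    cv2.imwrite(f"pics/{fn}.png",im)
def tool(s=None):
    s=s or state(); q=s["tool_rot"]; return np.array(s["tool_pos"]),R.from_quat([q[1],q[2],q[3],q[0]]).as_matrix()
def go(p,yaw=None):
    """shift in tool axes (cm) to world TCP p; twist (deg) to bring tool z axis to world heading yaw (mod 180)"""
    t,M=tool(); d=M.T@(np.array(p)-t)*100
    zy=np.degrees(np.arctan2(M[1,2],M[0,2])); print("t",t.round(4),"zhead",zy.round(2),"down",M[:,1].round(3),"shift cm",d.round(2))
    if yaw is not None:
        # positive twist about tool y (down) => negative world yaw
        e=(zy-yaw+90)%180-90; print("twist",round(e,2))
E
python3 - <<'E'
from h import *
f=grab("top"); np.save("/tmp/x.npy",0)
crop(f,(125,155,225,250),7,"c_cover");crop(f,(225,125,335,205),7,"c_rack");crop(f,(250,200,290,265),9,"c_b4");crop(f,(325,155,435,260),6,"c_mat")
t,M=tool();print(M.round(3))
E
```

```text
[[-0.894 -0.     0.448]
 [-0.448  0.001 -0.894]
 [-0.    -1.    -0.001]]
```

View pics/c_cover.png

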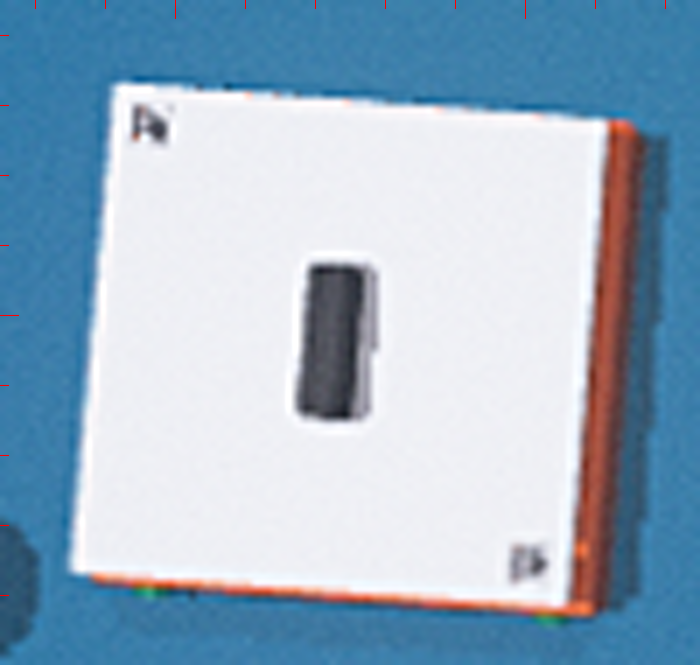

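View pics/c_rack.png

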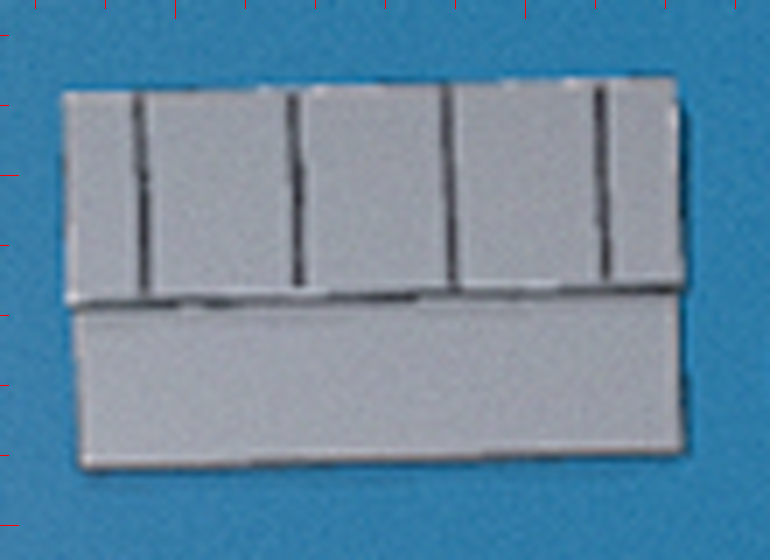

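View pics/c_b4.png

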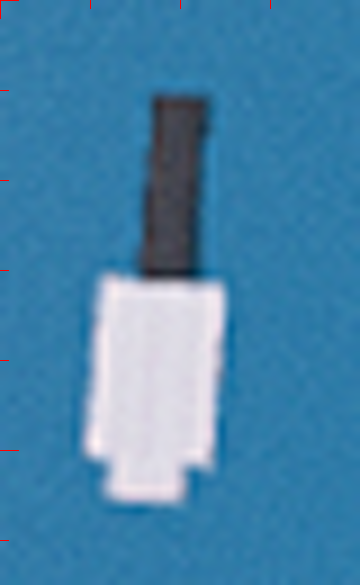

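View pics/c_mat.png

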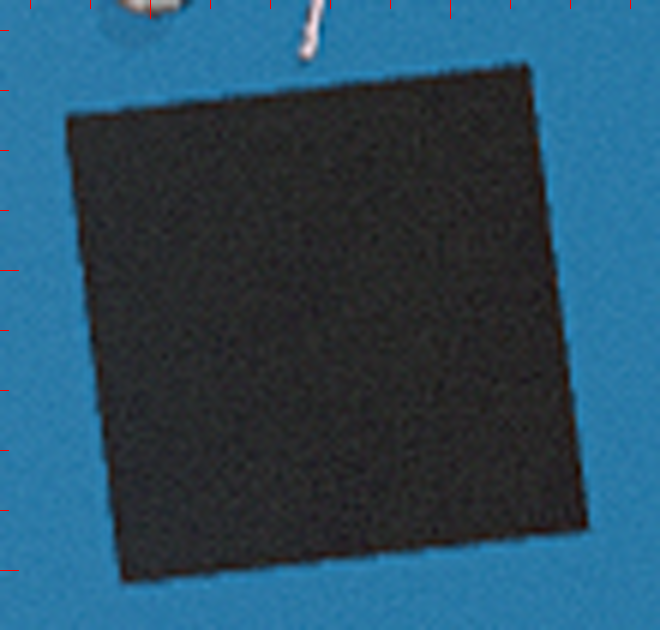

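```bash
python3 - <<'E'
from h import *
f=grab("top")
def g(pts,off,s,z): 
    P=pw(f,np.array(pts)/s+off,z); return P
def ang(v): return round(float(np.degrees(np.arctan2(v[1],v[0]))),2)
c=g([(112,84),(610,120),(570,608),(72,573)],(125,155),7,.078)
print("cover",c.mean(0),ang(c[0]-c[3]),ang(c[1]-c[2]),ang(c[0]-c[1])-90,np.linalg.norm(c[0]-c[3]),np.linalg.norm(c[0]-c[1]))
h=g([(310,264),(365,266),(352,418),(297,415)],(125,155),7,.108);print("handle",h.mean(0),ang(h[0]-h[3]))
b=g([(62,93),(678,78),(685,288),(70,302)],(225,125),7,.047);print("block",b, ang(b[0]-b[3]),ang(b[1]-b[2]),ang(b[0]-b[1])-90,ang(b[3]-b[2])-90)
l=g([(80,468),(685,452)],(225,125),7,.024);print("ledge",l,ang(l[0]-l[1])-90)
ln=g([(140,95),(147,290),(294,95),(299,284),(447,88),(454,288),(599,86),(606,278)],(225,125),7,.047);print(ln,[ang(ln[i]-ln[i+1]) for i in (0,2,4,6)])
B=g([(152,95),(208,97)],(250,200),9,.018);print("b4 handle end",B.mean(0))
t=g([(105,498),(183,500)],(250,200),9,.004);print("b4 tip",t.mean(0))
m=g([(66,116),(528,64),(588,528),(120,580)],(325,155),6,.004);print("mat",m.mean(0),ang(m[0]-m[3]))
E
```

```text
cover [0.51526725 0.29452802 0.078     ] -2.89 -3.41 -3.239999999999995 0.19019674318907404 0.19280121380017995
handle [0.51528529 0.29182953 0.108     ] -3.35
block [[ 0.7059645   0.13869165  0.047     ]
 [ 0.71625492 -0.11023843  0.047     ]
 [ 0.63069378 -0.11383499  0.047     ]
 [ 0.62127053  0.13402809  0.047     ]] 3.15 2.41 2.3700000000000045 2.180000000000007
ledge [[ 0.55629031  0.13111183  0.024     ]
 [ 0.56628717 -0.11647768  0.024     ]] 2.3100000000000023
[[ 0.70571568  0.10731179  0.047     ]
 [ 0.62661601  0.10322388  0.047     ]
 [ 0.70679806  0.0452198   0.047     ]
 [ 0.63000166  0.04212505  0.047     ]
 [ 0.71068666 -0.01661446  0.047     ]
 [ 0.62932762 -0.02041881  0.047     ]
 [ 0.71249041 -0.07821051  0.047     ]
 [ 0.63429791 -0.08182301  0.047     ]] [2.96, 2.31, 2.68, 2.65]
b4 handle end [0.5039322  0.03459599 0.018     ]
b4 tip [0.37508572 0.04458347 0.004     ]
mat [ 0.51502146 -0.28305242  0.004     ] 6.97
```

Measured poses:
- cover: about (0.515, 0.293), yaw −3.2°
- rack: yaw about 2.5°
- mat: (0.515, −0.283)

The crop confirms that blade_4 has a black handle and light steel blade, with its tip towards the robot. First I move over to the cover.

```bash
python3 - <<'E'
from h import *
go([.515,.293,.23],-93.2)
E
```

```text
t [ 0.2801 -0.5584  0.2307] zhead -63.37 down [-0.     0.001 -1.   ] shift cm [-59.17   0.14 -65.57]
twist 29.83
```

```bash
python3 -m crank '[[[1,-4,0,-4.4,0],[1,-4,0,-4.4,0],[1,-4,0,-4.4,0],[1,-4,0,-4.4,0],[1,-4,0,-4.4,0],[1,-4,0,-4.4,0],[1,-4,0,-4.4,0],[1,-4,0,-4.4,0]]]'; python3 -m crank '[[[1,-4,0,-4.4,0],[1,-4,0,-4.4,0],[1,-4,0,-4.4,0],[1,-4,0,-4.4,0],[1,-4,0,-4.4,0],[1,-4,0,-4.4,0],[1,-4,0,-4.4,0],[0,0,0,0,0]]]'; python3 -m crank '[[[0,0,0,0,10],[0,0,0,0,10],[0,0,0,0,9.8],[0,0,0,0,0]]]'
python3 - <<'E'
from h import *
go([.515,.293,.23],-93.2)
f=grab("wrist","w1"); print(state()["gripper_width"],wp(f,[.515,.293,.108]))
E
```

```text
time: 1.25
tool_pos: [0.4086, -0.0988, 0.2315]
tool_rot: [-0.163, 0.162, -0.688, 0.688]
contact_force: [1.5, 0.5, 1.1]
gripper_width: 1.001
time: 2.25
tool_pos: [0.5205, 0.3034, 0.2302]
tool_rot: [0.164, -0.165, 0.688, -0.688]
contact_force: [-0.1, -0.2, -0.1]
gripper_width: 0.819
time: 2.75
tool_pos: [0.5205, 0.2994, 0.2313]
tool_rot: [0.019, -0.019, -0.707, 0.707]
contact_force: [0.1, -0.5, 0.3]
gripper_width: 0.5
t [0.5205 0.2994 0.2313] zhead -93.1 down [-0. -0. -1.] shift cm [0.52 0.14 0.67]
twist 0.1
0.49984370501155206 [[286.64118845 203.58239964]]
```

View pics/w1.png

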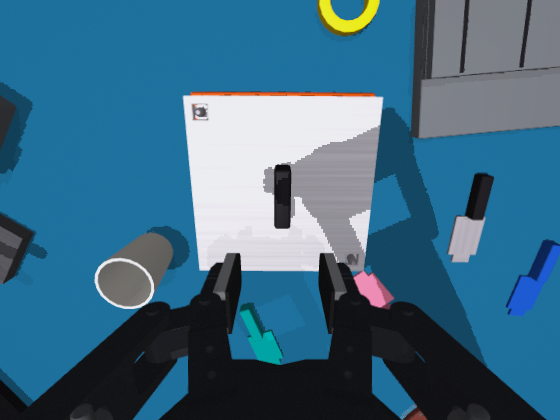

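```bash
python3 - <<'E'
from h import *
f=grab("wrist"); crop(f,(175,85,395,285),3,"w1c")
c=pw(f,[(184,97),(383,97),(364,271),(199,271)],.078);print(c,c.mean(0))
v=c[0]-c[3]+c[1]-c[2];print(np.degrees(np.arctan2(v[1],v[0])))
E
```

```text
[[0.61645219 0.38501849 0.078     ]
 [0.6064435  0.19687873 0.078     ]
 [0.41772052 0.20729816 0.078     ]
 [0.42795    0.39775602 0.078     ]] [0.51714155 0.29673785 0.078     ]
-3.512845304104022
```

View pics/w1c.png

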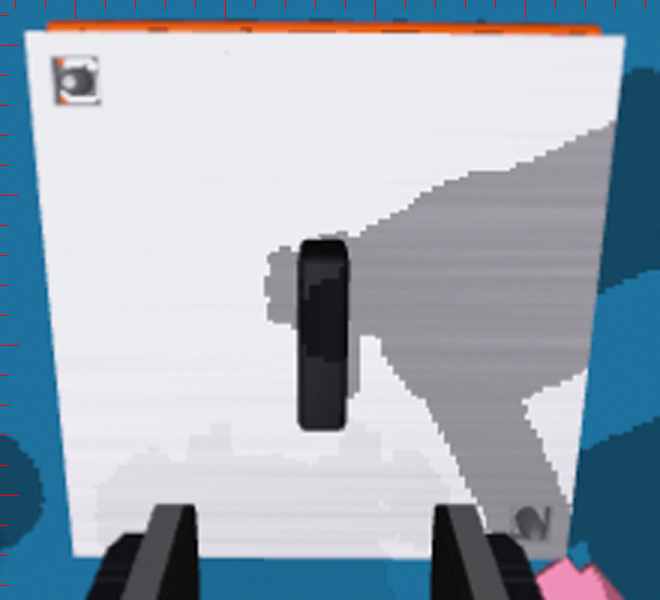

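```bash
python3 - <<'E'
from h import *
go([.516,.2955,.0815],-93.4)
E
```

```text
t [0.5206 0.2997 0.2314] zhead -93.06 down [ 0. -0. -1.] shift cm [ 0.44 14.99  0.44]
twist 0.34
```

```bash
python3 -m crank '[[[0,0.44,0,0.44,0.3],[0,0,5,0,0],[0,0,5,0,0],[0,0,4,0,0],[0,0,1,0,0],[0,0,0,0,0]]]';python3 -m crank '[[[-1,0,0,0,0],[-1,0,0,0,0],[-1,0,0,0,0],[-1,0,0,0,0],[-1,0,0,0,0]]]'
python3 - <<'E'
from h import *
go([.516,.2955,.0815],-93.4)
E
```

```text
time: 3.6
tool_pos: [0.5161, 0.296, 0.0816]
tool_rot: [0.021, -0.021, -0.707, 0.707]
contact_force: [0.0, 0.1, 0.8]
gripper_width: 0.496
time: 4.22
tool_pos: [0.5177, 0.2969, 0.0841]
tool_rot: [-0.02, 0.023, 0.707, -0.706]
contact_force: [-1.1, 0.3, 7.3]
gripper_width: 0.176
t [0.5177 0.2969 0.0841] zhead -93.46 down [ 0.004  0.002 -1.   ] shift cm [0.17 0.26 0.15]
twist -0.06
```

```bash
python3 -m crank '[[[-1,0,-0.5,0,0],[-1,0,-0.5,0,0],[-1,0,-1,0,0],[-1,0,-1,0,0],[-1,0,-2,0,0],[-1,0,-3,0,0],[-1,0,-3,0,0],[-1,0,0,0,0]]]'
python3 - <<'E'
from h import *
go([.515,-.283,.19],-93.4)
grab("wrist","w2");grab("scene","s2")
E
```

```text
time: 5.22
tool_pos: [0.5182, 0.2971, 0.1962]
tool_rot: [-0.019, 0.024, 0.708, -0.706]
contact_force: [0.1, 0.2, -4.3]
gripper_width: 0.168
t [0.5182 0.2971 0.1962] zhead -93.47 down [ 0.008  0.003 -1.   ] shift cm [-3.18  0.43 57.92]
twist -0.07
```

View pics/s2.png

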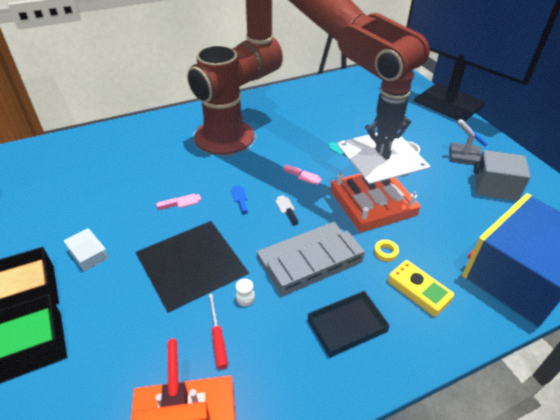

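View pics/w2.png

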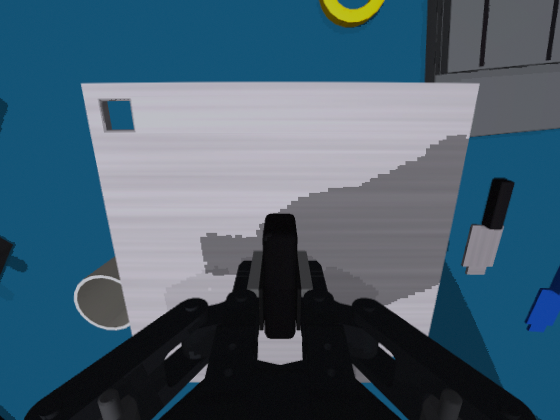

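The scene shows the cover held level above the fixture, with blades on the open bed around (378,197). Carrying it to the mat.

```bash
python3 -m crank '[[[-1,-0.2,0,3,0],[-1,-0.3,0,5,0],[-1,-0.3,0,5,0],[-1,-0.3,0,5,0],[-1,-0.3,0,5,0],[-1,-0.3,0,5,0],[-1,-0.3,0,5,0],[-1,-0.3,0,5,0]]]'; python3 -m crank '[[[-1,-0.3,0,5,0],[-1,-0.3,0,5,0],[-1,-0.3,0,5,0],[-1,0,0,3,0],[-1,0,0,1.5,0],[-1,0,0,0,0],[-1,0,0,0,0]]]'
python3 - <<'E'
from h import *
go([.515,-.283,.016],-93.4); grab("wrist","w3")
E
```

```text
time: 6.32
tool_pos: [0.5146, -0.0858, 0.1891]
tool_rot: [-0.023, 0.02, 0.707, -0.706]
contact_force: [-0.1, 0.3, -3.9]
gripper_width: 0.173
time: 7.2
tool_pos: [0.5131, -0.2785, 0.1907]
tool_rot: [-0.021, 0.021, 0.707, -0.706]
contact_force: [-1.1, 0.5, -3.8]
gripper_width: 0.175
t [ 0.5131 -0.2785  0.1907] zhead -93.41 down [-0.001  0.001 -1.   ] shift cm [-0.23 17.47  0.46]
twist -0.01
```

View pics/w3.png

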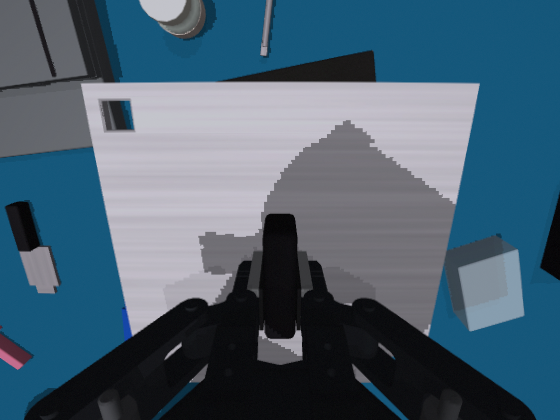

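```bash
python3 -m crank '[[[-1,-0.2,3,0.4,0],[-1,0,4,0,0],[-1,0,4,0,0],[-1,0,3,0,0],[-1,0,1.5,0,0],[-1,0,1,0,0],[-1,0,0.5,0,0],[-1,0,0,0,0]]]'
python3 - <<'E'
from h import *
go([.515,-.283,.016],-93.4)
E
```

```text
time: 8.25
tool_pos: [0.5154, -0.2842, 0.022]
tool_rot: [0.021, -0.022, -0.707, 0.707]
contact_force: [-0.3, -0.8, -3.2]
gripper_width: 0.173
t [ 0.5154 -0.2842  0.022 ] zhead -93.46 down [ 0.001 -0.001 -1.   ] shift cm [ 0.05  0.6  -0.11]
twist -0.06
```

```bash
python3 -m crank '[[[-1,0,0.3,0,0],[-1,0,0.3,0,0],[-1,0,0,0,0],[-1,0,0,0,0]]]'
python3 -m crank '[[[0,0,0,0,0],[0,0,0,0,0],[0,0,0,0,0],[0,0,-2,0,0],[0,0,-4,0,0],[0,0,-4,0,0],[0,0,-4,0,0],[0,0,0,0,0]]]'
python3 - <<'E'
from h import *
grab("wrist","w4"); f=grab("top","t4"); crop(f,(120,150,440,270),2,"t4c")
E
```

```text
time: 8.75
tool_pos: [0.5155, -0.2844, 0.0162]
tool_rot: [0.021, -0.022, -0.706, 0.707]
contact_force: [-1.4, -0.3, 2.2]
gripper_width: 0.169
time: 9.75
tool_pos: [0.5175, -0.2857, 0.162]
tool_rot: [0.018, -0.024, -0.705, 0.709]
contact_force: [0.6, -0.7, 0.2]
gripper_width: 0.501
```

View pics/w4.png

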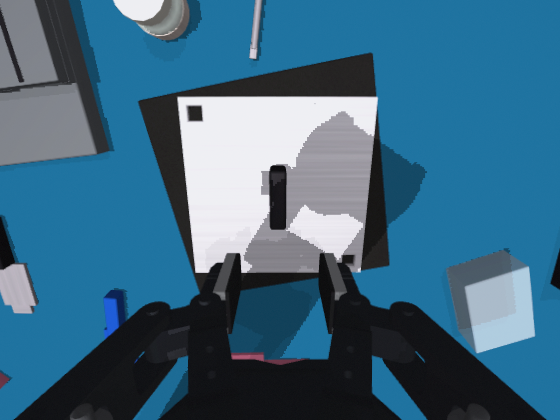

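View pics/t4.png

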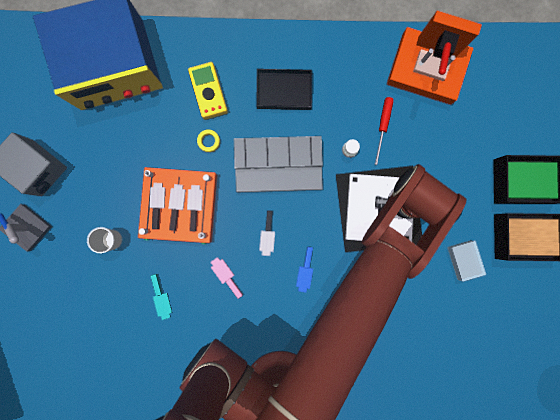

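The cover lies flat on the mat, which step 1 needs. Three blades are on the fixture bed at top-view pixels (157,207), (176,207) and (195,207), all with tips towards +x. Next is blade_4.

```bash
python3 - <<'E'
from h import *
go([.440,.0369,.2],-94.4)
E
```

```text
t [ 0.5152 -0.2841  0.1566] zhead -93.47 down [ 0.002 -0.001 -1.   ] shift cm [  9.44  -4.38 -31.58]
twist 0.93
```

```bash
python3 -m crank '[[[0,1.5,-0.8,-5.2,0.9],[0,1.6,-0.8,-5.3,0],[0,1.6,-0.8,-5.3,0],[0,1.6,-0.8,-5.3,0],[0,1.6,-0.8,-5.3,0],[-0.2,1.6,-0.4,-5.2,0],[-0.2,0,0,0,0],[-0.2,0,0,0,0]]]'
python3 - <<'E'
from h import *
go([.474,.0369,.003],-94.4)
f=grab("wrist"); crop(f,(170,60,390,260),3,"w5c")
E
```

```text
time: 10.85
tool_pos: [0.4429, 0.038, 0.1981]
tool_rot: [0.028, -0.026, -0.706, 0.707]
contact_force: [0.5, 0.9, -0.4]
gripper_width: 0.399
t [0.4429 0.038  0.1981] zhead -94.34 down [-0.002 -0.    -1.   ] shift cm [-3.15 19.5  -0.13]
twist 0.06
```

View pics/w5c.png

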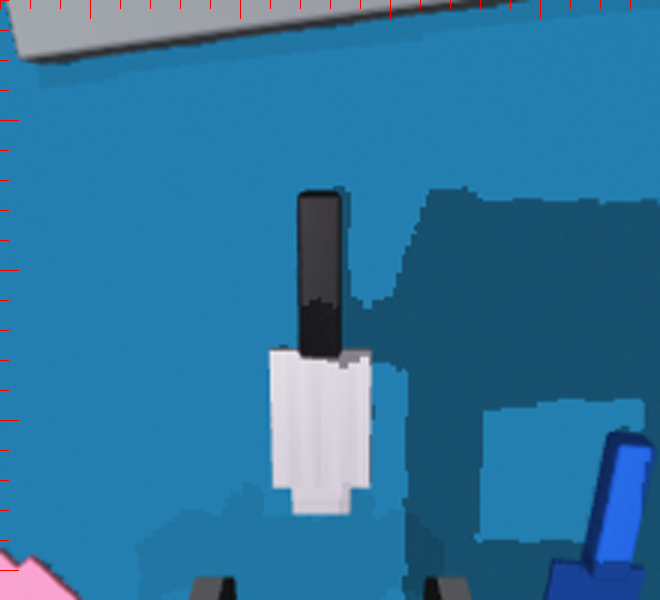

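```bash
cat >> h.py <<'E'
def blade(f,rear,tip,z0,s=1,off=(0,0)):
    a=pw(f,[np.array(rear)/s+off],z0+.018)[0];b=pw(f,[np.array(tip)/s+off],z0+.004)[0]
    v=(b-a)[:2];L=np.linalg.norm(v);u=v/L;hd=np.degrees(np.arctan2(u[1],u[0]))
    o=(a+b)[:2]/2; print("len",L.round(4),"origin",o.round(4),"head",hd.round(2),"handle",(o-.035*u).round(4)); return o,u,hd
E
python3 - <<'E'
from h import *
f=grab("wrist"); blade(f,(320,193),(321,513),0,3,(170,60))
go([.474,.0369,.003],-94.4)
E
```

```text
len 0.1298 origin [0.4423 0.0407] head 175.52 handle [0.4771 0.038 ]
t [0.4433 0.0372 0.1984] zhead -94.46 down [-0.002 -0.    -1.   ] shift cm [-3.1  19.54 -0.21]
twist -0.06
```

```bash
python3 -m crank '[[[-0.2,-3.4,5,-0.3,0],[-0.2,0,5,0,0],[-0.2,0,5,0,0],[-0.2,0,3,0,0],[-0.2,0,1.2,0,0],[-0.2,0,0,0,0]]]'
python3 -m crank '[[[-1,0,0,0,0],[-1,0,0,0,0],[-1,0,0,0,0],[-1,0,0,0,0],[-1,0,0,0,0],[-1,0,0,0,0]]]'
python3 - <<'E'
from h import *
go([.477,.038,.006],-94.4)
E
```

```text
time: 11.7
tool_pos: [0.4774, 0.0379, 0.0069]
tool_rot: [-0.028, 0.027, 0.707, -0.707]
contact_force: [-0.9, 0.1, 0.2]
gripper_width: 0.406
time: 12.45
tool_pos: [0.4793, 0.0384, 0.0092]
tool_rot: [0.026, -0.028, -0.706, 0.707]
contact_force: [1.3, -0.9, 6.6]
gripper_width: 0.167
t [0.4793 0.0384 0.0092] zhead -94.35 down [ 0.004 -0.001 -1.   ] shift cm [0.23 0.32 0.06]
twist 0.05
```

```bash
python3 -m crank '[[[-1,0,-1,0,0],[-1,0,-3,0,0],[-1,0,-4,0,0],[-1,0,-4,0,0],[-1,0,0,0,-10.4],[-1,0,0,0,-10.4],[-1,0,0,0,-10.4],[-1,0,0,0,-10.4]]]'
python3 -m crank '[[[-1,0,0,0,-10.4],[-1,0,0,0,-10.4],[-1,0,0,0,-10.4],[-1,0,0,0,-10.4],[-1,0,0,0,-10.4],[-1,0,0,0,-10.4],[-1,0,0,0,-10.4],[-1,0,0,0,-10.4]]]'
python3 -m crank '[[[-1,0,0,0,-10.4],[-1,0,0,0,-10.4],[-1,0,0,0,-10.4],[-1,0,0,0,-10.4],[-1,0,0,0,-10.1],[-1,0,0,0,-10.1],[-1,0,0,0,0]]]'
python3 - <<'E'
from h import *
go([.5,-0.08,.1],92.5);print(state()["gripper_width"],state()["joint_pos"].round(2))
f=grab("wrist","w6");
f=grab("top","t6")
E
```

```text
time: 13.45
tool_pos: [0.4771, 0.0389, 0.1274]
tool_rot: [0.228, -0.228, 0.67, -0.669]
contact_force: [-0.2, -0.3, -1.5]
gripper_width: 0.162
time: 14.45
tool_pos: [0.4771, 0.0389, 0.1274]
tool_rot: [-0.615, 0.615, -0.35, 0.349]
contact_force: [-0.0, -0.1, -0.9]
gripper_width: 0.164
time: 15.32
tool_pos: [0.4772, 0.0388, 0.1273]
tool_rot: [0.707, -0.707, -0.013, 0.013]
contact_force: [0.2, 0.1, -1.0]
gripper_width: 0.167
t [0.4772 0.0388 0.1273] zhead 92.12 down [-0.  0. -1.] shift cm [  1.84   2.73 -11.96]
twist -0.38
0.16656468279053158 [-0.07 -0.22  2.05  0.    1.31 -1.68]
```

View pics/w6.png

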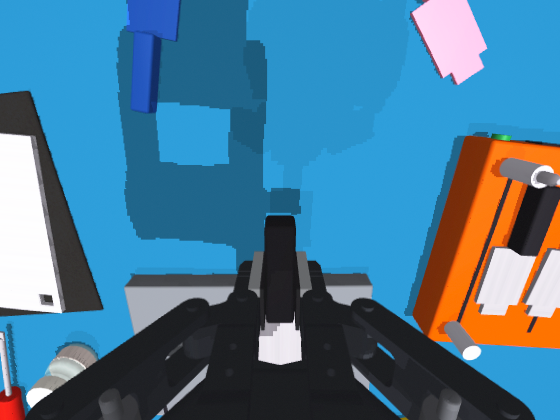

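View pics/t6.png

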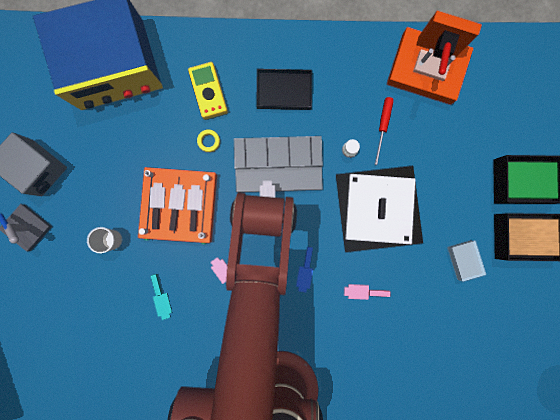

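```bash
cat > rack.py <<'E'
from h import *
from scipy.optimize import least_squares
def fit(f,obs,x0):
    L=np.array([o[0] for o in obs]);P=np.array([o[1] for o in obs])
    def W(v): 
        c,s=np.cos(v[2]),np.sin(v[2]); return np.c_[v[0]+c*L[:,0]-s*L[:,1],v[1]+s*L[:,0]+c*L[:,1],L[:,2]]
    r=least_squares(lambda v:(wp(f,W(v))-P).ravel(),x0); return r.x,r.fun.reshape(-1,2)
E
python3 - <<'E'
from rack import *
f=grab("top")
o=[]
def a(l,p): o.append((np.array(l)/1000,np.array(p)/7+np.array([225,125])))
a((75,124,47),(62,93));a((75,-124,47),(678,78));a((-10,-124,47),(685,288));a((-10,124,47),(70,302))
a((-75,124,24),(80,468));a((-75,-124,24),(685,452))
for y,p in zip((93,31,-31,-93),((147,290),(299,287),(454,288),(606,284))): a((-10,y,47),p)
for y,p in zip((93,31,-31,-93),((140,95),(294,93),(447,88),(599,84))): a((75,y,47),p)
v,r=fit(f,o,[.63,.01,.04]);print(v,np.degrees(v[2]));print(r.round(2))
c,s=np.cos(v[2]),np.sin(v[2])
for i,y in enumerate((-.093,-.031,.031,.093)):
    for x in (-.105,-.04): print(i,x,(v[0]+c*x-s*y).round(4),(v[1]+s*x+c*y).round(4))
E
```

```text
[0.63649868 0.01102952 0.04028981] 2.30843633413956
[[ 0.27 -0.16]
 [-0.14 -0.06]
 [-0.2  -0.29]
 [-0.18 -0.09]
 [-0.28 -0.1 ]
 [-0.2  -0.1 ]
 [-0.14  1.36]
 [ 0.16  1.24]
 [-0.03  0.55]
 [ 0.15  0.57]
 [ 0.13 -0.69]
 [ 0.09 -0.9 ]
 [ 0.12 -0.7 ]
 [ 0.24 -0.65]]
0 -0.105 0.5353 -0.0861
0 -0.04 0.6003 -0.0835
1 -0.105 0.5328 -0.0242
1 -0.04 0.5978 -0.0216
2 -0.105 0.5303 0.0378
2 -0.04 0.5953 0.0404
3 -0.105 0.5278 0.0997
3 -0.04 0.5928 0.1023
```

```bash
cat >> h.py <<'E'
RK=(.6365,.0110,.04029)
def rk(x,y,z):
    c,s=np.cos(RK[2]),np.sin(RK[2]); return [RK[0]+c*x-s*y,RK[1]+s*x+c*y,z]
E
python3 - <<'E'
from h import *
go(rk(-.135,-.093,.08),92.3)
E
```

```text
t [0.4774 0.0387 0.1273] zhead 92.11 down [-0.  0. -1.] shift cm [  2.33   4.73 -12.7 ]
twist -0.19
```

```bash
python3 -m crank '[[[-1,0.8,0,-4,-0.2],[-1,0.8,1,-4.4,0],[-1,0.7,2,-4.3,0],[-1,0,1.7,0,0],[-1,0,0,0,0]]]'
python3 - <<'E'
from h import *
go(rk(-.135,-.093,.0355),92.3);print(state()["gripper_width"])
f=grab("top"); crop(f,(255,130,345,220),7,"t7c");f=grab("scene"); crop(f,(220,180,380,300),5,"s7c")
E
```

```text
time: 16.1
tool_pos: [0.5041, -0.0866, 0.0783]
tool_rot: [0.708, -0.706, -0.013, 0.016]
contact_force: [-0.1, 0.7, -1.2]
gripper_width: 0.167
t [ 0.5041 -0.0866  0.0783] zhead 92.36 down [-0.004  0.002 -1.   ] shift cm [ 0.14  4.28 -0.09]
twist 0.06
0.16671676812163988
```

View pics/t7c.png

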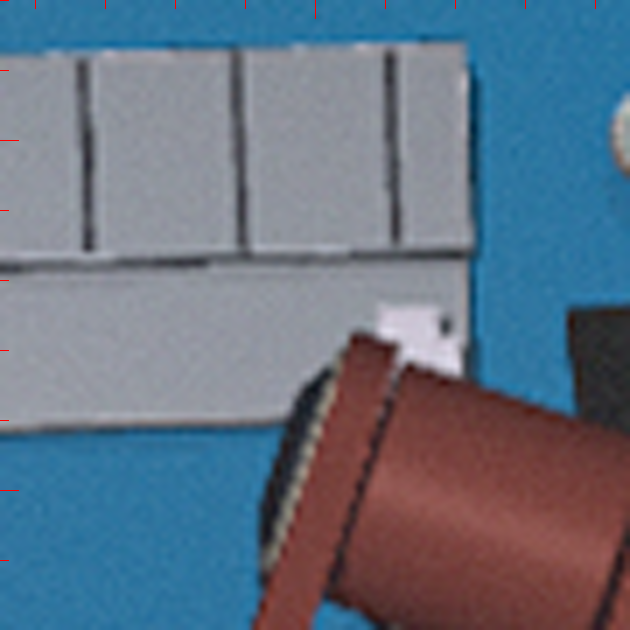

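View pics/s7c.png

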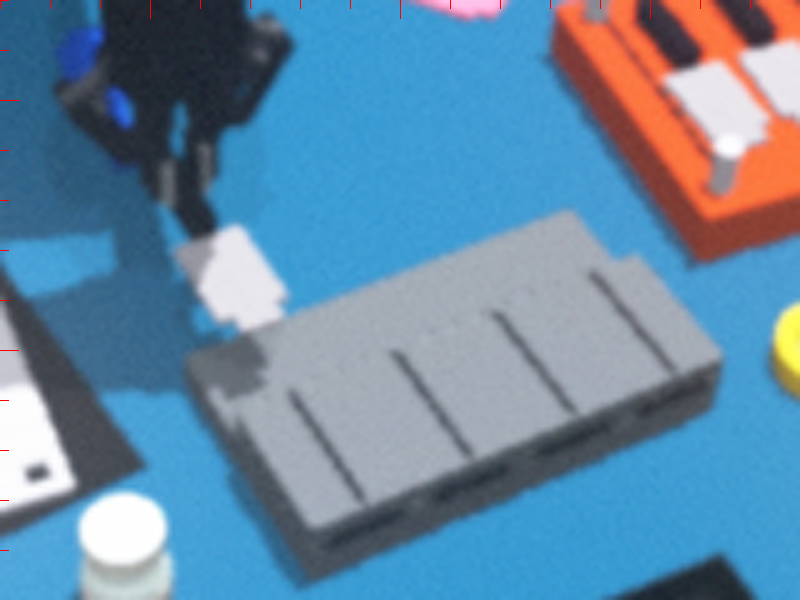

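```bash
python3 - <<'E'
from h import *
f=grab("top"); p=pw(f,[(255+408/7,130+303/7)],.073)[0]; t,M=tool()
c,s=np.cos(RK[2]),np.sin(RK[2])
for q in (p,t): d=q[:2]-np.array(RK[:2]); print((c*d[0]+s*d[1]).round(4),(-s*d[0]+c*d[1]).round(4))
E
```

```text
-0.0337 -0.0948
-0.1343 -0.0921
```

```bash
python3 -m crank '[[[-1,0,2,0.1,0],[-1,0,1.5,0,0],[-1,0,0.6,0,0],[-1,0,0,0,0],[-1,0,0,0,0]]]'
python3 - <<'E'
from h import *
go(rk(-.135,-.093,.0355),92.3)
f=grab("top"); crop(f,(290,150,340,195),14,"t8c")
E
```

```text
time: 16.88
tool_pos: [0.5063, -0.0864, 0.0399]
tool_rot: [-0.707, 0.707, 0.015, -0.015]
contact_force: [-0.8, -0.4, -1.9]
gripper_width: 0.163
t [ 0.5063 -0.0864  0.0399] zhead 92.43 down [ 0.001 -0.    -1.   ] shift cm [-0.09  0.44 -0.09]
twist 0.13
```

View pics/t8c.png

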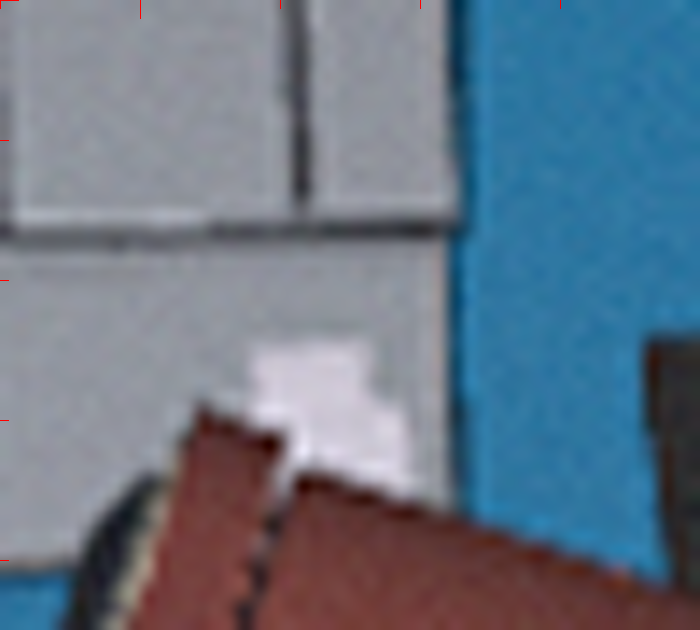

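```bash
python3 - <<'E'
from h import *
f=grab("top"); c,s=np.cos(RK[2]),np.sin(RK[2])
for px,z in (((312.3,174.4),.035),((311.6,164.3),.047)):
    p=pw(f,[px],z)[0];d=p[:2]-np.array(RK[:2]); print((c*d[0]+s*d[1]).round(4),(-s*d[0]+c*d[1]).round(4))
E
```

```text
-0.032 -0.0947
-0.0048 -0.0928
```

```bash
python3 -m crank '[[[-1,0,0.4,0.1,0],[-1,0,0,0,0],[-1,1,0,0,0],[-1,1,0,0,0],[-1,1,0,0,0],[-1,1,0,0,0],[-1,0,0,0,0]]]'
python3 - <<'E'
from h import *
go(rk(-.042,-.093,.0355),92.3)
E
```

```text
time: 17.85
tool_pos: [0.5466, -0.0836, 0.0355]
tool_rot: [-0.707, 0.707, 0.015, -0.015]
contact_force: [0.5, -0.4, -0.6]
gripper_width: 0.162
t [ 0.5466 -0.0836  0.0355] zhead 92.45 down [ 0. -0. -1.] shift cm [ 5.16 -0.   -0.22]
twist 0.15
```

```bash
python3 -m crank '[[[-1,1,0,0,0],[-1,1,0,0,0],[-1,1,0,0,0],[-1,0.8,0,0,0],[-1,0.6,0,0,0],[-1,0,0,0,0]]]'
python3 - <<'E'
from h import *
go(rk(-.042,-.093,.0355),92.3)
f=grab("top"); crop(f,(250,130,340,210),7,"t9c")
E
```

```text
time: 18.6
tool_pos: [0.59, -0.0817, 0.0353]
tool_rot: [-0.707, 0.707, 0.015, -0.015]
contact_force: [0.1, -0.4, 0.1]
gripper_width: 0.163
t [ 0.59   -0.0817  0.0353] zhead 92.44 down [ 0. -0. -1.] shift cm [ 0.82 -0.02 -0.22]
twist 0.14
```

View pics/t9c.png

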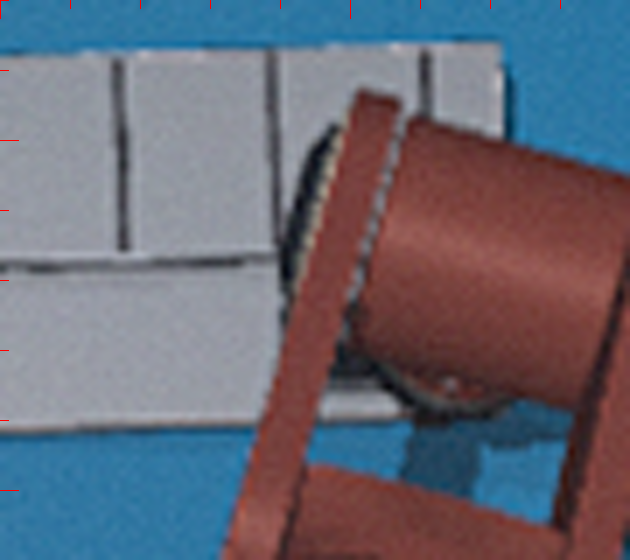

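Going in without resistance. I push the last stretch in small steps until the shoulder touches.

```bash
python3 -m crank '[[[-1,0.4,0.05,0,0],[-1,0.2,0.05,0,0],[-1,0,0,0,0]]]';python3 -m crank '[[[-1,0.2,0,0,0],[-1,0,0,0,0]]]';python3 -m crank '[[[-1,0.2,0,0,0],[-1,0,0,0,0]]]'
```

```text
time: 19.02
tool_pos: [0.5957, -0.0815, 0.0343]
tool_rot: [0.707, -0.707, -0.015, 0.015]
contact_force: [-0.5, 0.4, -1.4]
gripper_width: 0.161
time: 19.27
tool_pos: [0.5978, -0.0814, 0.0344]
tool_rot: [-0.707, 0.707, 0.015, -0.015]
contact_force: [-0.1, -0.3, -1.0]
gripper_width: 0.163
time: 19.52
tool_pos: [0.5996, -0.0813, 0.0342]
tool_rot: [0.707, -0.707, -0.015, 0.015]
contact_force: [-0.0, -0.9, -1.2]
gripper_width: 0.162
```

```bash
python3 -m crank '[[[-1,0.2,0,0,0],[-1,0,0,0,0]]]';python3 -m crank '[[[-1,0.2,0,0,0],[-1,0,0,0,0]]]'
```

```text
time: 19.77
tool_pos: [0.5996, -0.0813, 0.0337]
tool_rot: [0.707, -0.707, -0.013, 0.017]
contact_force: [-7.2, -0.3, 2.8]
gripper_width: 0.161
time: 20.02
tool_pos: [0.5996, -0.0812, 0.0334]
tool_rot: [0.707, -0.707, -0.011, 0.019]
contact_force: [-14.0, -0.5, 7.3]
gripper_width: 0.16
```

Shoulder contact at x=0.5996. I ease off, open and rise.

```bash
python3 -m crank '[[[-1,-0.3,0,0,0],[-0.3,0,0,0,0],[-0.3,0,0,0,0],[-0.3,0,0,0,0],[-0.3,0,-2,0,0],[-0.3,0,-4,0,0],[-0.3,0,-4,0,0],[-0.3,-3,-4,0,0]]]'
python3 - <<'E'
from h import *
go([.45,.293,.2],-93.4)
f=grab("wrist","w9")
E
```

```text
time: 21.02
tool_pos: [0.5719, -0.0827, 0.1779]
tool_rot: [-0.707, 0.707, 0.016, -0.014]
contact_force: [0.2, -0.5, 0.3]
gripper_width: 0.348
t [ 0.5719 -0.0827  0.1779] zhead 92.46 down [ 0.003 -0.001 -1.   ] shift cm [-10.55  -2.28  38.06]
twist 5.86
```

View pics/w9.png

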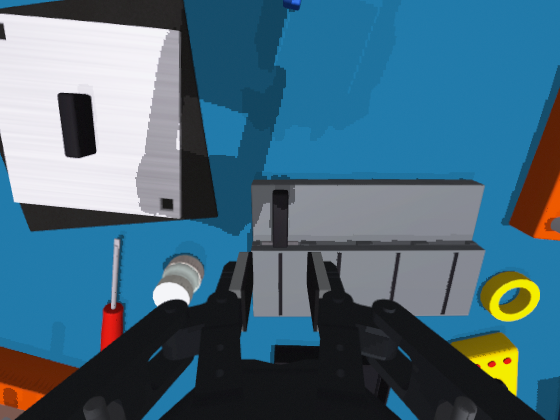

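Blade_4's handle at (281,218) sits against the block in slot 0. Now over the fixture.

```bash
python3 -m crank '[[[-0.3,-0.9,-0.6,5,0],[-0.3,-0.9,-0.6,5,0],[-0.3,-0.9,-0.6,5,0],[-0.3,-0.9,-0.6,5,0],[-0.3,-0.9,-0.6,5,0],[-0.3,-0.9,-0.6,5,0],[-0.3,-0.9,-0.6,5,0],[-0.3,-0.5,0,3,0]]]'; python3 -m crank '[[[-0.3,0,0,0,5.5],[-0.3,0,0,0,0],[-0.3,0,0,0,0]]]'
python3 - <<'E'
from h import *
go([.45,.293,.2],-93.4)
f=grab("wrist","w10")
crop(f,(180,40,400,280),3,"w10c")
E
```

```text
time: 22.08
tool_pos: [0.4864, 0.2967, 0.2189]
tool_rot: [0.708, -0.706, -0.017, 0.015]
contact_force: [0.5, 0.1, 0.4]
gripper_width: 0.348
time: 22.45
tool_pos: [0.4868, 0.294, 0.2171]
tool_rot: [0.707, -0.707, 0.018, -0.019]
contact_force: [0.1, -0.5, -0.0]
gripper_width: 0.349
t [0.4868 0.294  0.2171] zhead 86.98 down [ 0.001  0.    -1.   ] shift cm [-3.67  1.71 -0.3 ]
twist 0.38
```

View pics/w10.png

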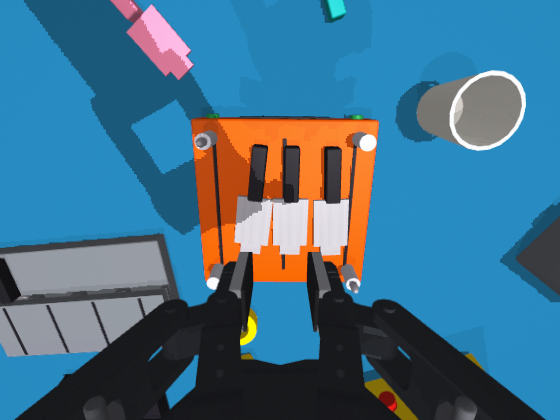

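View pics/w10c.png

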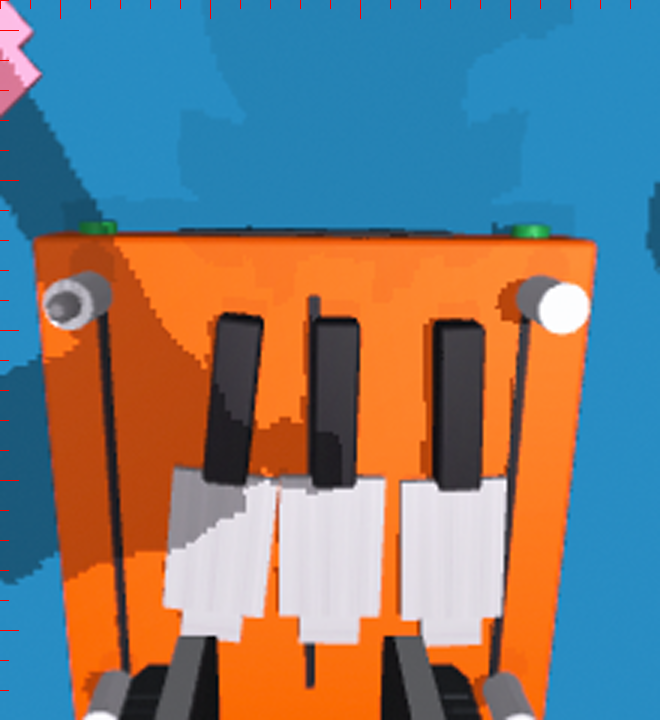

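```bash
python3 - <<'E'
from h import *
f=grab("wrist")
for r,t in (((241,318),(211,640)),((336,321),(329,641)),((458,323),(450,644))): blade(f,r,t,.04,3,(180,40))
go([.45,.293,.2],87)
E
```

```text
len 0.1306 origin [0.5065 0.2656] head -9.96 handle [0.472  0.2716]
len 0.1291 origin [0.5093 0.3052] head -3.26 handle [0.4744 0.3072]
len 0.1301 origin [0.5128 0.35  ] head -0.01 handle [0.4778 0.35  ]
t [0.4868 0.2938 0.2167] zhead 86.93 down [ 0.  0. -1.] shift cm [-3.67  1.67 -0.28]
twist -0.07
```

```bash
python3 -m crank '[[[-0.4,0,0,0,-3],[-0.4,-0.9,3,5.6,0],[-0.4,0,4,0,0],[-0.4,0,4,0,0],[-0.4,0,0,0,0]]]'
python3 - <<'E'
from h import *
go([.4778,.35,.0465],90); f=grab("wrist"); crop(f,(180,140,400,300),3,"w11c")
E
```

```text
time: 23.18
tool_pos: [0.4753, 0.3471, 0.103]
tool_rot: [-0.706, 0.709, -0.003, -0.002]
contact_force: [-0.3, 0.4, -0.4]
gripper_width: 0.3
t [0.4753 0.3471 0.103 ] zhead 89.93 down [-0.007 -0.004 -1.   ] shift cm [0.29 5.65 0.32]
twist -0.07
```

View pics/w11c.png

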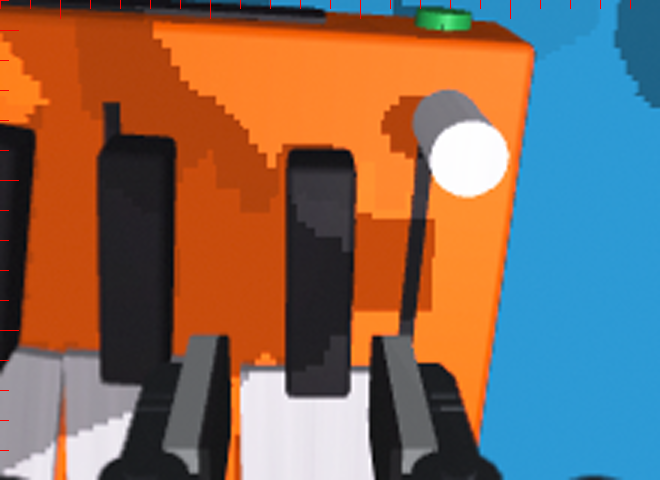

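```bash
python3 -m crank '[[[-0.4,0.2,2,0.3,0],[-0.4,0,2.5,0,0],[-0.4,0,1,0,0],[-0.4,0,0,0,0]]]'; python3 -m crank '[[[-1,0,0,0,0],[-1,0,0,0,0],[-1,0,0,0,0],[-1,0,0,0,0],[-1,0,0,0,0]]]'
```

```text
time: 23.72
tool_pos: [0.4799, 0.3517, 0.0519]
tool_rot: [-0.707, 0.707, -0.001, 0.0]
contact_force: [0.3, -1.3, -0.6]
gripper_width: 0.302
time: 24.35
tool_pos: [0.4806, 0.3522, 0.0532]
tool_rot: [0.707, -0.707, -0.0, -0.001]
contact_force: [1.0, -0.5, 4.9]
gripper_width: 0.162
```

Grip is a bit shallow, so I regrip 5 mm lower.

```bash
python3 -m crank '[[[-0.4,0,0,0,0],[-0.4,0,0,0,0],[-0.4,0,0.5,0,0],[-0.4,0,0,0,0],[-0.4,0,0,0,0]]]'; python3 -m crank '[[[-1,0,0,0,0],[-1,0,0,0,0],[-1,0,0,0,0],[-1,0,0,0,0],[-1,0,0,0,0]]]'; python3 -m crank '[[[-1,0,-1,0,0],[-1,0,-2,0,0],[-1,0,-3,0,0],[-1,0,-3,0,0],[-1,0,0,0,0]]]'
python3 - <<'E'
from h import *
go(rk(-.137,-.031,.1),92.3)
E
```

```text
time: 24.98
tool_pos: [0.4798, 0.3517, 0.0468]
tool_rot: [-0.707, 0.707, -0.001, 0.0]
contact_force: [0.2, -0.3, -0.1]
gripper_width: 0.298
time: 25.6
tool_pos: [0.4801, 0.3519, 0.0473]
tool_rot: [0.707, -0.707, 0.0, -0.001]
contact_force: [-0.0, 0.4, 1.4]
gripper_width: 0.162
time: 26.22
tool_pos: [0.4821, 0.3531, 0.1418]
tool_rot: [0.708, -0.706, -0.002, -0.003]
contact_force: [0.0, -0.3, -0.9]
gripper_width: 0.167
t [0.4821 0.3531 0.1418] zhead 89.93 down [ 0.007  0.004 -1.   ] shift cm [  1.89   4.04 -37.87]
twist -2.37
```

```bash
python3 -m crank '[[[-1,0.3,0,-5,-2.3],[-1,0.1,0,-5.5,0],[-1,0.1,0,-5.5,0],[-1,0,0,-5.5,0],[-1,0,0,-5.5,0],[-1,0,0,-5.5,0],[-1,0,0,-4,0],[-1,0,0,0,0]]]'
python3 - <<'E'
from h import *
go(rk(-.133,-.030,.08),92.3)
E
```

```text
time: 27.22
tool_pos: [0.4964, -0.015, 0.1361]
tool_rot: [0.707, -0.707, -0.012, 0.013]
contact_force: [0.8, -0.2, -0.4]
gripper_width: 0.163
t [ 0.4964 -0.015   0.1361] zhead 91.98 down [-0.002  0.    -1.   ] shift cm [ 0.81  5.61 -0.96]
twist -0.32
```

```bash
python3 -m crank '[[[-1,0.8,2,-0.8,-0.3],[-1,0,4,0,0],[-1,0,3.5,0,0],[-1,0,0,0,0],[-1,0,0,0,0]]]'
python3 - <<'E'
from h import *
go(rk(-.133,-.030,.0335),92.3)
f=grab("top"); crop(f,(270,150,320,195),14,"t12c")
E
```

```text
time: 27.85
tool_pos: [0.506, -0.0201, 0.043]
tool_rot: [-0.707, 0.707, 0.016, -0.016]
contact_force: [0.5, -0.1, -0.6]
gripper_width: 0.165
t [ 0.506  -0.0201  0.043 ] zhead 92.58 down [ 0.001 -0.    -1.   ] shift cm [-0.14  0.95 -0.42]
twist 0.28
```

View pics/t12c.png

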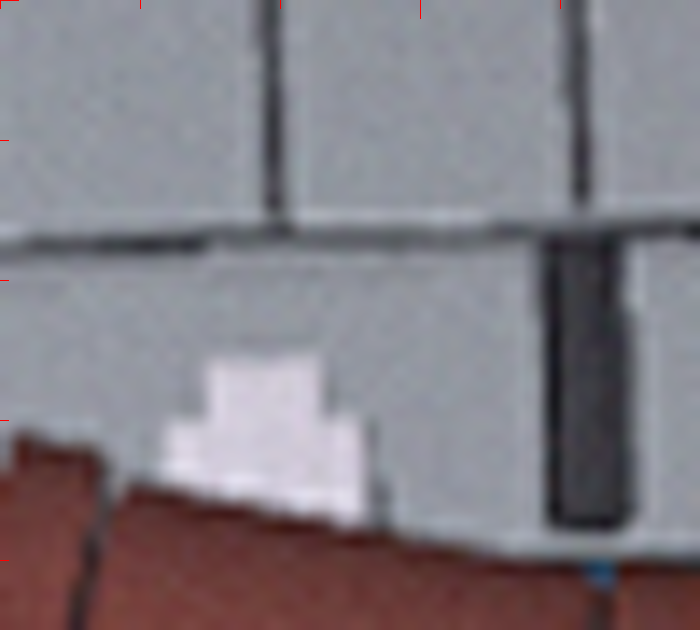

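```bash
cat >> h.py <<'E'
def rkin(px,z):
    f=grab("top");c,s=np.cos(RK[2]),np.sin(RK[2]);p=pw(f,[px],z)[0]
    for d in (p[:2]-RK[:2],tool()[0][:2]-RK[:2]): print("rack xy",(c*d[0]+s*d[1]).round(4),(-s*d[0]+c*d[1]).round(4))
E
python3 - <<'E'
from h import *
rkin((288.9,175.5),.038)
E
```

```text
rack xy -0.0338 -0.0278
rack xy -0.1307 -0.0263
```

```bash
python3 -m crank '[[[-1,0,0.5,-0.33,0.2],[-1,0,0.4,0,0],[-1,0,0,0,0],[-1,1,0,0,0],[-1,1,0,0,0],[-1,1,0,0,0],[-1,1,0,0,0],[-1,0,0,0,0]]]'
python3 - <<'E'
from h import *
go(rk(-.038,-.030,.0335),92.3)
E
```

```text
time: 28.95
tool_pos: [0.5464, -0.0223, 0.0332]
tool_rot: [-0.707, 0.707, 0.015, -0.014]
contact_force: [-0.4, 0.4, -0.4]
gripper_width: 0.166
t [ 0.5464 -0.0223  0.0332] zhead 92.34 down [ 0. -0. -1.] shift cm [ 5.33 -0.02 -0.04]
twist 0.04
```

```bash
python3 -m crank '[[[-1,1,0,0,0],[-1,1,0,0,0],[-1,1,0,0,0],[-1,1,0,0,0],[-1,0.5,0,0,0],[-1,0.3,0,0,0],[-1,0,0,0,0]]]';  python3 -m crank '[[[-1,0.2,0.05,0,0],[-1,0.2,0,0,0],[-1,0,0,0,0]]]'
```

```text
time: 29.82
tool_pos: [0.5934, -0.0203, 0.033]
tool_rot: [0.707, -0.707, -0.014, 0.015]
contact_force: [-0.4, 0.2, -1.3]
gripper_width: 0.166
time: 30.2
tool_pos: [0.5976, -0.0202, 0.0326]
tool_rot: [-0.707, 0.707, 0.014, -0.014]
contact_force: [-0.0, -0.6, -0.5]
gripper_width: 0.162
```

```bash
python3 -m crank '[[[-1,0.2,0,0,0],[-1,0,0,0,0]]]';  python3 -m crank '[[[-1,0.2,0,0,0],[-1,0,0,0,0]]]';python3 -m crank '[[[-1,0.2,0,0,0],[-1,0,0,0,0]]]'
```

```text
time: 30.45
tool_pos: [0.5996, -0.0201, 0.0327]
tool_rot: [-0.707, 0.707, 0.014, -0.014]
contact_force: [0.1, 0.6, -0.9]
gripper_width: 0.164
time: 30.7
tool_pos: [0.601, -0.02, 0.0324]
tool_rot: [0.707, -0.707, -0.014, 0.015]
contact_force: [-1.7, -1.2, 0.5]
gripper_width: 0.164
time: 30.95
tool_pos: [0.6011, -0.0199, 0.0318]
tool_rot: [0.707, -0.707, -0.012, 0.017]
contact_force: [-8.2, -1.3, 3.6]
gripper_width: 0.169
```

Home in slot 1 (contact 8 N). Release, rise and return to the fixture.

```bash
python3 -m crank '[[[-1,-0.2,0,0,0],[-0.4,0,0,0,0],[-0.4,0,0,0,0],[-0.4,0,0,0,0],[-0.4,0,-2,0,0],[-0.4,0,-4,0,0],[-0.4,0,-4,0,0],[-0.4,-3,-4,0,0]]]'
python3 -m crank '[[[-0.4,-1.2,-1,5,0],[-0.4,-1.2,-1,5,0],[-0.4,-1.2,-1,5,0],[-0.4,-1.2,-1,5,0],[-0.4,-1.2,0,5,0],[-0.4,-1.2,0,5,0],[-0.4,-1,0,1,5.2],[-0.4,0,0,0,0]]]'
python3 - <<'E'
from h import *
go([.48,.294,.217],87)
f=grab("wrist","w13")
crop(f,(180,40,400,280),3,"w13c")
E
```

```text
time: 31.95
tool_pos: [0.5727, -0.0214, 0.1762]
tool_rot: [-0.707, 0.707, 0.016, -0.013]
contact_force: [-0.9, 0.6, -0.2]
gripper_width: 0.295
time: 32.95
tool_pos: [0.4767, 0.2862, 0.2141]
tool_rot: [0.707, -0.707, 0.016, -0.017]
contact_force: [0.3, 0.4, 0.0]
gripper_width: 0.298
t [0.4767 0.2862 0.2141] zhead 87.31 down [ 0.002  0.001 -1.   ] shift cm [ 0.3  -0.29  0.8 ]
twist 0.31
```

View pics/w13.png

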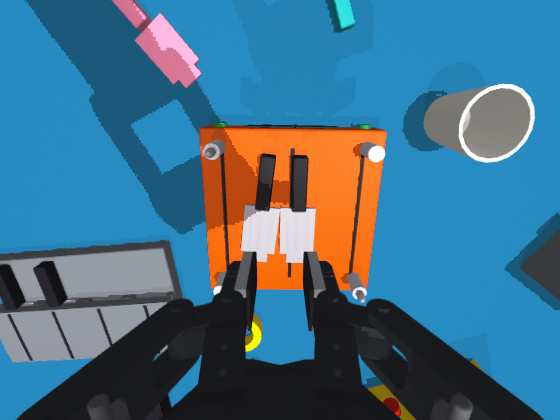

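View pics/w13c.png

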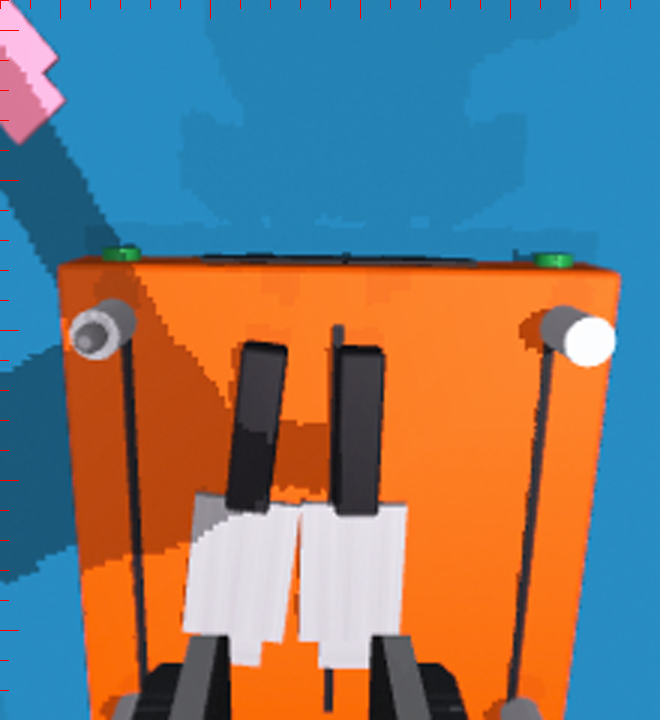

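```bash
python3 - <<'E'
from h import *
f=grab("wrist")
for r,t in (((265,345),(232,663)),((362,348),(345,667))): o,u,h=blade(f,r,t,.04,3,(180,40))
print(o-.028*u); go(list(o-.028*u+np.array([-u[1],u[0]])*.003)+[.047],h+90)
E
```

```text
len 0.1308 origin [0.5062 0.2651] head -9.5 handle [0.4717 0.2708]
len 0.1307 origin [0.5095 0.304 ] head -3.96 handle [0.4746 0.3064]
[0.48158854 0.30593945]
t [0.4774 0.285  0.2136] zhead 87.2 down [ 0.002  0.    -1.   ] shift cm [ 0.3  16.66  2.41]
twist 1.16
```

```bash
python3 -m crank '[[[-0.4,0.3,2,2.4,1.1],[-0.4,0,4,0,0],[-0.4,0,4,0,0],[-0.4,0,2,0,0],[-0.4,0,0,0,0],[-0.4,0,0,0,0]]]'
python3 - <<'E'
from h import *
go([.4818,.3089,.047],86.04); f=grab("wrist"); crop(f,(180,140,400,300),3,"w14c")
E
```

```text
time: 33.8
tool_pos: [0.4826, 0.3093, 0.0946]
tool_rot: [0.707, -0.706, 0.024, -0.026]
contact_force: [0.1, 0.5, 0.8]
gripper_width: 0.304
t [0.4826 0.3093 0.0946] zhead 86.01 down [ 0.003  0.001 -1.   ] shift cm [-0.09  4.76 -0.06]
twist -0.03
```

View pics/w14c.png

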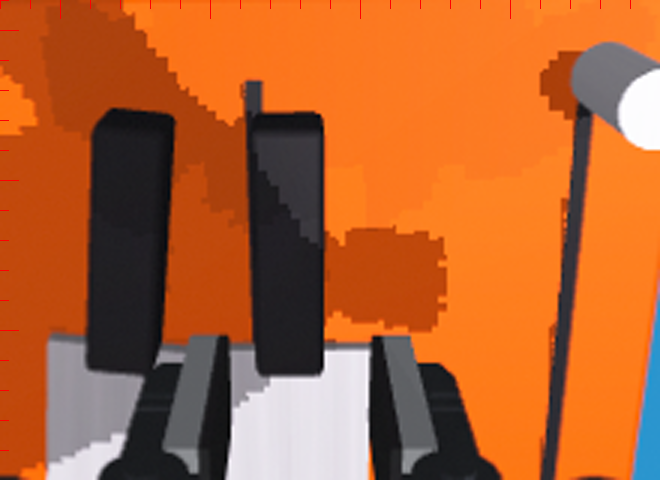

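```bash
python3 -m crank '[[[-0.4,0,2,0,0],[-0.4,0,1.8,0,0],[-0.4,0,0.9,0,0],[-0.4,0,0,0,0],[-0.4,0,0,0,0]]]'; python3 -m crank '[[[-1,0,0,0,0],[-1,0,0,0,0],[-1,0,0,0,0],[-1,0,0,0,0],[-1,0,0,0,0]]]'
python3 -m crank '[[[-1,0,-1,0,0],[-1,0,-2,0,0],[-1,0,-3,0,0],[-1,0,-3,0,0],[-1,0,0,0,0]]]'
python3 - <<'E'
from h import *
go(rk(-.127,.0325,.12),92.3)
f=grab("wrist","w15")
E
```

```text
time: 34.48
tool_pos: [0.4815, 0.3092, 0.0459]
tool_rot: [0.707, -0.707, 0.024, -0.025]
contact_force: [1.2, -0.2, 0.1]
gripper_width: 0.3
time: 35.1
tool_pos: [0.4819, 0.3094, 0.0465]
tool_rot: [0.707, -0.706, 0.024, -0.025]
contact_force: [0.2, 0.7, 5.9]
gripper_width: 0.167
time: 35.72
tool_pos: [0.4832, 0.3101, 0.1397]
tool_rot: [0.708, -0.705, 0.022, -0.027]
contact_force: [-0.2, -0.3, -0.4]
gripper_width: 0.164
t [0.4832 0.3101 0.1397] zhead 86.04 down [ 0.007  0.003 -1.   ] shift cm [  4.37   1.9  -26.94]
twist -6.26
```

View pics/w15.png

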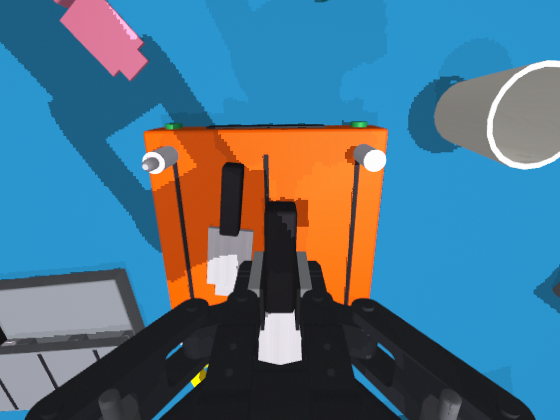

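```bash
python3 -m crank '[[[-1,0,0,0,-6.2],[-1,0.2,0,-5,0],[-1,0.3,0,-5.5,0],[-1,0.3,0,-5.5,0],[-1,0.3,0.5,-5.5,0],[-1,0.3,2,-5.2,0],[-1,0,3,0,0],[-1,0,0,0,0]]]'
python3 - <<'E'
from h import *
go(rk(-.127,.0325,.0325),92.3)
E
```

```text
time: 36.78
tool_pos: [0.5019, 0.0424, 0.0763]
tool_rot: [0.707, -0.707, -0.01, 0.016]
contact_force: [-1.2, 0.0, -0.9]
gripper_width: 0.168
t [0.5019 0.0424 0.0763] zhead 92.15 down [-0.009  0.001 -1.   ] shift cm [ 0.66  4.37 -0.43]
twist -0.15
```

```bash
python3 -m crank '[[[-1,0.3,1.5,-0.3,0],[-1,0,1.5,0,0],[-1,0,0.5,0,0],[-1,0,0,0,0],[-1,0,0,0,0]]]'
python3 - <<'E'
from h import *
go(rk(-.127,.0325,.0325),92.3)
f=grab("top"); crop(f,(245,150,295,195),14,"t16c")
E
```

```text
time: 37.4
tool_pos: [0.5091, 0.04, 0.0462]
tool_rot: [-0.707, 0.707, 0.014, -0.013]
contact_force: [-0.2, 0.1, -0.4]
gripper_width: 0.169
t [0.5091 0.04   0.0462] zhead 92.25 down [ 0.001 -0.    -1.   ] shift cm [-0.09  1.37 -0.16]
twist -0.05
```

View pics/t16c.png

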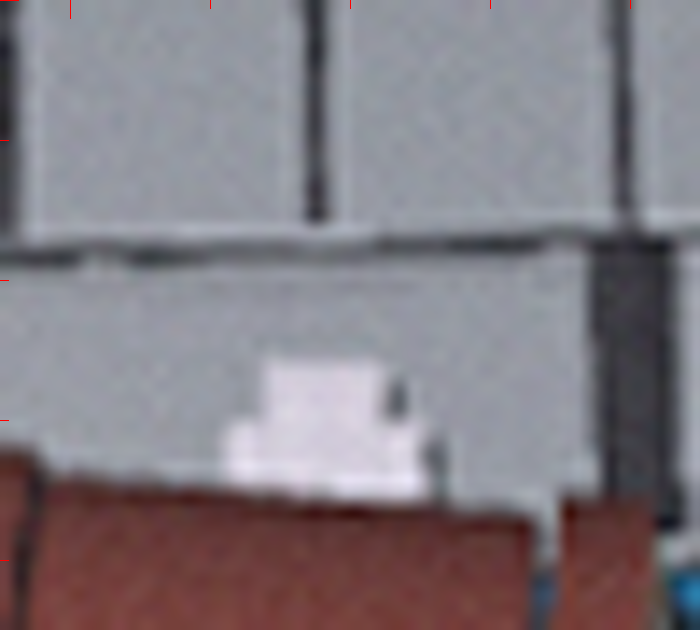

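```bash
python3 - <<'E'
from h import *
rkin((268.1,175.6),.043)
E
```

```text
rack xy -0.0332 0.0311
rack xy -0.1261 0.034
```

```bash
python3 -m crank '[[[-1,0,0.7,-0.08,0],[-1,0,0.65,0,0],[-1,0,0,0,0],[-1,1,0,0,0],[-1,1,0,0,0],[-1,1,0,0,0],[-1,1,0,0,0],[-1,0,0,0,0]]]'
python3 - <<'E'
from h import *
go(rk(-.033,.0325,.0325),92.3)
E
```

```text
time: 38.5
tool_pos: [0.5496, 0.0406, 0.0323]
tool_rot: [-0.707, 0.707, 0.014, -0.014]
contact_force: [-0.1, 0.0, -1.1]
gripper_width: 0.167
t [0.5496 0.0406 0.0323] zhead 92.23 down [ 0. -0. -1.] shift cm [ 5.26 -0.02 -0.05]
twist -0.07
```

```bash
python3 -m crank '[[[-1,1,0,0,0],[-1,1,0,0,0],[-1,1,0,0,0],[-1,1,0,0,0],[-1,0.5,0,0,0],[-1,0.3,0,0,0],[-1,0,0,0,0]]]';  python3 -m crank '[[[-1,0.2,0.05,0,0],[-1,0.2,0,0,0],[-1,0,0,0,0]]]'; python3 -m crank '[[[-1,0.2,0,0,0],[-1,0,0,0,0]]]'
```

```text
time: 39.38
tool_pos: [0.5966, 0.0425, 0.032]
tool_rot: [0.707, -0.707, -0.014, 0.014]
contact_force: [-0.8, 0.6, -0.9]
gripper_width: 0.169
time: 39.75
tool_pos: [0.6007, 0.0427, 0.0317]
tool_rot: [-0.707, 0.707, 0.014, -0.014]
contact_force: [0.6, 0.3, -0.8]
gripper_width: 0.165
time: 40.0
tool_pos: [0.6028, 0.0428, 0.0317]
tool_rot: [0.707, -0.707, -0.014, 0.014]
contact_force: [0.5, -0.8, -1.3]
gripper_width: 0.166
```

```bash
python3 -m crank '[[[-1,0.2,0,0,0],[-1,0,0,0,0]]]';  python3 -m crank '[[[-1,0.2,0,0,0],[-1,0,0,0,0]]]'
```

```text
time: 40.25
tool_pos: [0.6031, 0.0428, 0.0311]
tool_rot: [-0.707, 0.707, 0.012, -0.015]
contact_force: [-5.7, 0.4, 1.5]
gripper_width: 0.169
time: 40.5
tool_pos: [0.6032, 0.0429, 0.0305]
tool_rot: [-0.707, 0.707, 0.011, -0.017]
contact_force: [-11.4, 0.2, 5.4]
gripper_width: 0.163
```

Home in slot 2. Release and fetch the last one.

```bash
python3 -m crank '[[[-1,-0.2,0,0,0],[-0.4,0,0,0,0],[-0.4,0,0,0,0],[-0.4,0,0,0,0],[-0.4,0,-2,0,0],[-0.4,0,-4,0,0],[-0.4,0,-4,0,0],[-0.4,-3,-4,0,0]]]'
python3 -m crank '[[[-0.4,-1.5,-1,5,0],[-0.4,-1.5,-1,5,0],[-0.4,-1.5,-1,5,0],[-0.4,-1.5,-1,5,0],[-0.4,-1.5,0,3.5,0],[-0.4,0,0,0,6],[-0.4,0,0,0,6],[-0.4,0,0,0,0]]]'
python3 - <<'E'
from h import *
go([.48,.264,.217],80.5)
f=grab("wrist","w17")
crop(f,(180,40,400,280),3,"w17c")
E
```

```text
time: 41.5
tool_pos: [0.5759, 0.0415, 0.1752]
tool_rot: [-0.707, 0.707, 0.015, -0.013]
contact_force: [-0.0, 0.3, 0.4]
gripper_width: 0.297
time: 42.5
tool_pos: [0.4908, 0.2739, 0.2132]
tool_rot: [0.705, -0.704, 0.059, -0.06]
contact_force: [-0.7, 0.1, 0.3]
gripper_width: 0.304
t [0.4908 0.2739 0.2132] zhead 80.32 down [ 0.002  0.001 -1.   ] shift cm [-0.9  -0.38 -1.15]
twist -0.18
```

View pics/w17.png

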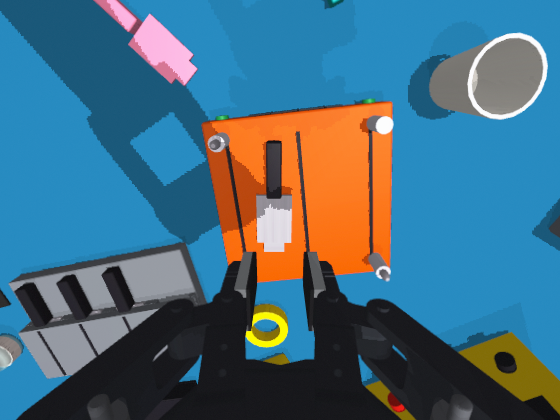

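View pics/w17c.png

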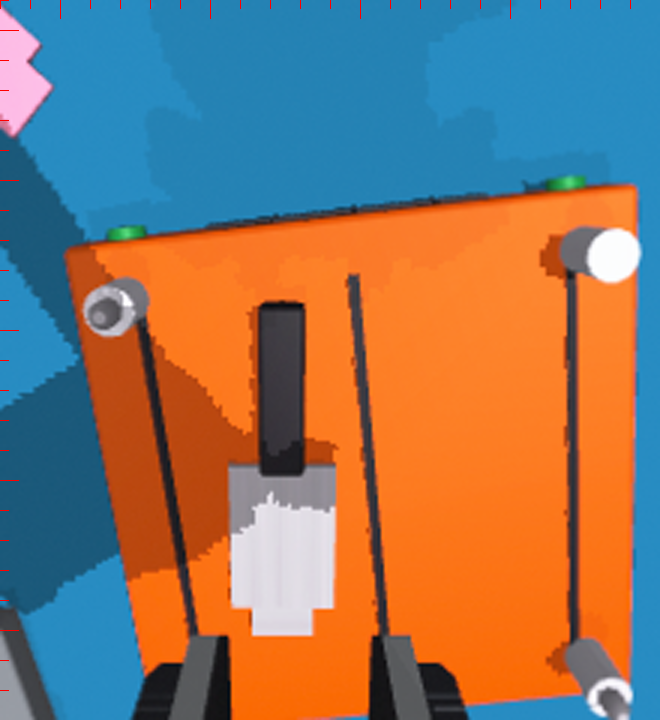

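```bash
python3 - <<'E'
from h import *
f=grab("wrist")
o,u,h=blade(f,(282,305),(283,634),.04,3,(180,40))
go(list(o-.033*u)+[.0468],h+90)
E
```

```text
len 0.1297 origin [0.5061 0.2654] head -9.96 handle [0.4716 0.2714]
t [0.4908 0.2736 0.2126] zhead 80.32 down [ 0.001  0.001 -1.   ] shift cm [-1.67 16.58 -0.55]
twist 0.28
```

```bash
python3 -m crank '[[[-0.3,-1.6,2,-0.55,0.3],[-0.3,0,5,0,0],[-0.3,0,5,0,0],[-0.3,0,3,0,0],[-0.3,0,1.5,0,0],[-0.3,0,0,0,0],[-0.3,0,0,0,0]]]'; python3 -m crank '[[[-1,0,0,0,0],[-1,0,0,0,0],[-1,0,0,0,0],[-1,0,0,0,0],[-1,0,0,0,0]]]'
python3 -m crank '[[[-1,0,-1,0,0],[-1,0,-2,0,0],[-1,0,-3,0,0],[-1,0,-3,0,0],[-1,0,0,0,-6],[-1,0,0,0,-6],[-1,0,0,0,0]]]'
python3 - <<'E'
from h import *
go(rk(-.132,.095,.08),92.3)
f=grab("wrist","w18")
E
```

```text
time: 43.48
tool_pos: [0.4753, 0.2714, 0.0485]
tool_rot: [0.705, -0.704, 0.061, -0.063]
contact_force: [-0.2, 0.7, -0.3]
gripper_width: 0.349
time: 44.1
tool_pos: [0.4754, 0.2715, 0.0488]
tool_rot: [0.705, -0.704, 0.061, -0.063]
contact_force: [0.4, -0.5, 7.2]
gripper_width: 0.165
time: 44.98
tool_pos: [0.474, 0.271, 0.1377]
tool_rot: [0.707, -0.707, -0.012, 0.011]
contact_force: [-0.1, 0.3, -1.2]
gripper_width: 0.165
t [0.474  0.271  0.1377] zhead 91.86 down [ 0.001  0.    -1.   ] shift cm [  2.12   5.77 -17.12]
twist -0.44
```

View pics/w18.png

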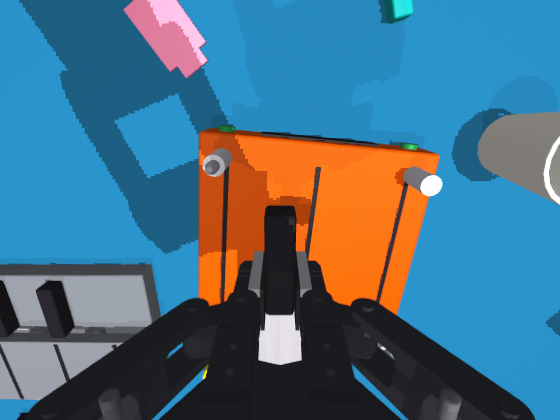

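```bash
python3 -m crank '[[[-1,0.5,0,-4,-0.4],[-1,0.5,0,-4.3,0],[-1,0.5,0,-4.3,0],[-1,0.5,2,-4.4,0],[-1,0,3,0,0],[-1,0,3,0,0],[-1,0,0,0,0],[-1,0,0,0,0]]]'
python3 - <<'E'
from h import *
go(rk(-.132,.095,.0348),92.3)
f=grab("top"); crop(f,(222,150,272,195),14,"t19c")
E
```

```text
time: 46.02
tool_pos: [0.5013, 0.1019, 0.0579]
tool_rot: [0.707, -0.707, -0.015, 0.014]
contact_force: [-0.1, 0.4, -0.4]
gripper_width: 0.163
t [0.5013 0.1019 0.0579] zhead 92.31 down [ 0.002  0.    -1.   ] shift cm [-0.06  2.31 -0.13]
twist 0.01
```

View pics/t19c.png

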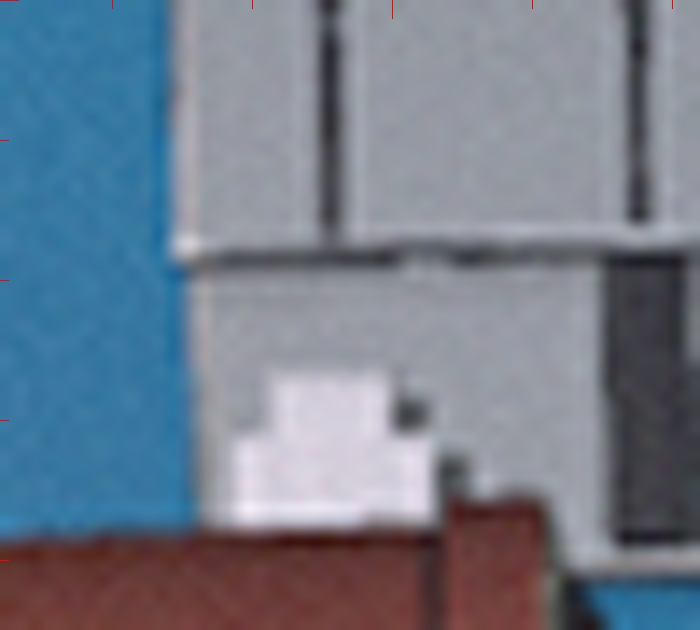

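```bash
python3 - <<'E'
from h import *
rkin((245.7,176.7),.052)
E
```

```text
rack xy -0.0358 0.0937
rack xy -0.1309 0.0964
```

```bash
python3 -m crank '[[[-1,0,1,-0.1,0],[-1,0,0.8,0,0],[-1,0,0.5,0,0],[-1,0,0,0,0],[-1,1,0,0,0],[-1,1,0,0,0],[-1,1,0,0,0],[-1,1,0,0,0]]]'
python3 -m crank '[[[-1,0,0,0,0]]]'
python3 - <<'E'
from h import *
go(rk(-.0365,.0945,.0348),92.3)
E
```

```text
time: 47.12
tool_pos: [0.5414, 0.1024, 0.0336]
tool_rot: [-0.707, 0.707, 0.014, -0.014]
contact_force: [-0.5, -0.8, -1.3]
gripper_width: 0.163
time: 47.25
tool_pos: [0.5414, 0.1024, 0.0338]
tool_rot: [0.707, -0.707, -0.015, 0.014]
contact_force: [-0.5, 0.2, -1.0]
gripper_width: 0.158
t [0.5414 0.1024 0.0338] zhead 92.32 down [ 0.  0. -1.] shift cm [ 5.48 -0.1  -0.06]
twist 0.02
```

```bash
python3 -m crank '[[[-1,1,0,0,0],[-1,1,0,0,0],[-1,1,0,0,0],[-1,1,0,0,0],[-1,0.7,0,0,0],[-1,0.3,0,0,0],[-1,0,0,0,0]]]';  python3 -m crank '[[[-1,0.2,0,0,0],[-1,0.2,0,0,0],[-1,0,0,0,0]]]'; python3 -m crank '[[[-1,0.2,0,0,0],[-1,0,0,0,0]]]'
```

```text
time: 48.12
tool_pos: [0.5904, 0.1044, 0.0335]
tool_rot: [-0.707, 0.707, 0.014, -0.014]
contact_force: [-0.0, 0.0, -1.0]
gripper_width: 0.168
time: 48.5
tool_pos: [0.5945, 0.1046, 0.0337]
tool_rot: [-0.707, 0.707, 0.014, -0.014]
contact_force: [-0.3, 0.2, -1.5]
gripper_width: 0.162
time: 48.75
tool_pos: [0.5966, 0.1047, 0.0337]
tool_rot: [-0.707, 0.707, 0.014, -0.014]
contact_force: [-0.9, 0.2, -1.3]
gripper_width: 0.168
```

```bash
python3 -m crank '[[[-1,0.2,0,0,0],[-1,0,0,0,0]]]';  python3 -m crank '[[[-1,0.2,0,0,0],[-1,0,0,0,0]]]'
```

```text
time: 49.0
tool_pos: [0.5972, 0.1047, 0.0331]
tool_rot: [-0.707, 0.707, 0.013, -0.016]
contact_force: [-5.8, -1.1, 2.0]
gripper_width: 0.166
time: 49.25
tool_pos: [0.5972, 0.1047, 0.0328]
tool_rot: [-0.707, 0.707, 0.011, -0.018]
contact_force: [-11.5, -0.6, 6.1]
gripper_width: 0.164
```

```bash
python3 -m crank '[[[-1,-0.2,0,0,0],[-0.4,0,0,0,0],[-0.4,0,0,0,0],[-0.4,0,0,0,0],[-0.4,0,-2,0,0],[-0.4,0,-4,0,0],[-0.4,0,-4,0,0],[-0.4,-3,-4,0,0]]]'
python3 -m crank '[[[-0.4,-2,0,-5,0],[-0.4,0,0,-5,0],[-0.4,0,0,0,0]]]'
python3 - <<'E'
from h import *
go([.515,-.284,.2],92)
f=grab("wrist","w20");f=grab("top","t20")
E
```

```text
time: 50.25
tool_pos: [0.5698, 0.1034, 0.1773]
tool_rot: [0.707, -0.707, -0.016, 0.013]
contact_force: [-0.2, -0.6, -0.3]
gripper_width: 0.299
time: 50.62
tool_pos: [0.5531, 0.0003, 0.1757]
tool_rot: [-0.707, 0.707, 0.014, -0.012]
contact_force: [0.2, 0.2, -0.6]
gripper_width: 0.296
t [5.531e-01 3.000e-04 1.757e-01] zhead 92.09 down [ 0.003 -0.001 -1.   ] shift cm [ -4.83  -2.41 -28.27]
twist 0.09
```

View pics/w20.png

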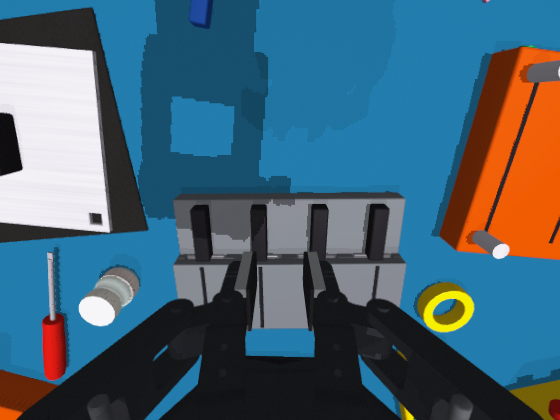

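View pics/t20.png

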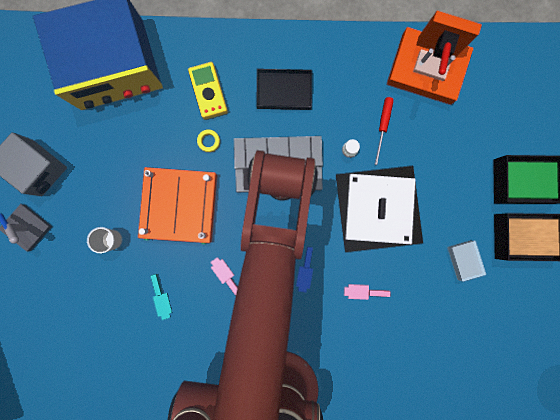

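```bash
python3 - <<'E'
from h import *
f=grab("wrist");crop(f,(160,180,420,290),3,"w20c")
t=pw(f,[(201,206),(259,206),(319,206),(378,206)],.042)
c,s=np.cos(RK[2]),np.sin(RK[2])
for p in t: d=p[:2]-RK[:2]; print((c*d[0]+s*d[1]+.065).round(4),(-s*d[0]+c*d[1]).round(4))
E
```

```text
-0.0072 -0.0828
-0.0071 -0.0253
-0.0071 0.0341
-0.007 0.0928
```

View pics/w20c.png

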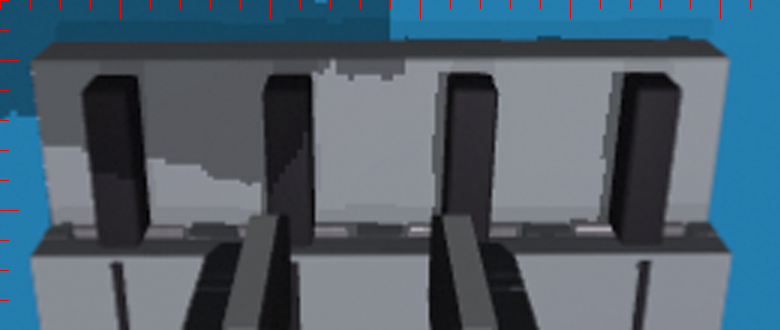

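All four handles sit against the block, one per slot (measured origin x about −7 mm, within tolerance and camera error). Now the cover: I turn the jaws back to the same orientation as the first grasp.

```bash
python3 -m crank '[[[0,-1,-0.5,-5,0],[0,-1,-0.5,-5,0],[0,-1,-0.5,-5,0],[0,-1,-0.5,-5,0],[0,-1,0,-5,0],[0,0,0,-3.2,0],[0,0,0,0,10.5],[0,0,0,0,10.5]]]'
python3 -m crank '[[[0,0,0,0,10.5],[0,0,0,0,10.5],[0,0,0,0,10.5],[0,0,0,0,10.5],[0,0,0,0,10.5],[0,0,0,0,10.5],[0,0,0,0,10.5],[0,0,0,0,10.5]]]'
python3 -m crank '[[[0,0,0,0,10.5],[0,0,0,0,10.5],[0,0,0,0,10.5],[0,0,0,0,10.5],[0,0,0,0,10.5],[0,0,0,0,10.5],[0,0,0,0,10.5],[0,0,0,0,7]]]'
python3 -m crank '[[[0,0,0,0,0],[0,0,0,0,0]]]'
python3 - <<'E'
from h import *
go([.5155,-.2844,.0162],-93.46)
f=grab("wrist","w21")
E
```

```text
time: 51.78
tool_pos: [0.5147, -0.2803, 0.1936]
tool_rot: [0.698, -0.697, 0.117, -0.116]
contact_force: [-1.7, 0.1, -0.0]
gripper_width: 0.501
time: 52.78
tool_pos: [0.5149, -0.2796, 0.1937]
tool_rot: [0.441, -0.441, 0.553, -0.553]
contact_force: [0.3, 0.3, -0.3]
gripper_width: 0.503
time: 53.78
tool_pos: [0.5149, -0.2796, 0.1937]
tool_rot: [-0.02, 0.02, 0.707, -0.707]
contact_force: [0.3, 0.1, 0.3]
gripper_width: 0.501
time: 54.02
tool_pos: [0.5145, -0.2803, 0.1937]
tool_rot: [-0.019, 0.019, 0.707, -0.707]
contact_force: [0.7, -1.1, -0.1]
gripper_width: 0.498
t [ 0.5145 -0.2803  0.1937] zhead -93.0 down [ 0.  0. -1.] shift cm [-0.12 17.75  0.4 ]
twist 0.46
```

View pics/w21.png

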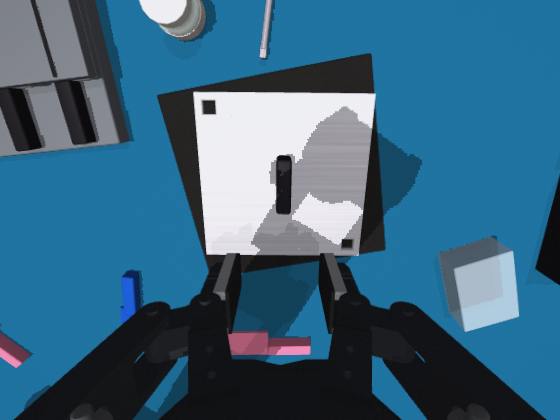

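```bash
python3 -m crank '[[[0,-0.1,3,0.4,0.4],[0,0,5,0,0],[0,0,5,0,0],[0,0,3,0,0],[0,0,1.7,0,0],[0,0,0,0,0],[0,0,0,0,0]]]'
python3 - <<'E'
from h import *
go([.5155,-.2844,.0162],-93.46)
E
```

```text
time: 54.95
tool_pos: [0.516, -0.2859, 0.0184]
tool_rot: [0.021, -0.023, -0.706, 0.707]
contact_force: [0.3, 0.5, 0.8]
gripper_width: 0.499
t [ 0.516  -0.2859  0.0184] zhead -93.56 down [ 0.002 -0.002 -1.   ] shift cm [ 0.06  0.22 -0.15]
twist -0.1
```

```bash
python3 -m crank '[[[0,0,0.2,-0.15,0],[0,0,0,0,0],[-1,0,0,0,0],[-1,0,0,0,0],[-1,0,0,0,0],[-1,0,0,0,0],[-1,0,0,0,0]]]'
python3 - <<'E'
from h import *
go([.5155,-.2844,.0162],-93.46)
E
```

```text
time: 55.82
tool_pos: [0.5152, -0.2838, 0.0151]
tool_rot: [0.022, -0.022, -0.707, 0.707]
contact_force: [-1.7, -0.1, 4.8]
gripper_width: 0.179
t [ 0.5152 -0.2838  0.0151] zhead -93.57 down [ 0.001 -0.    -1.   ] shift cm [-0.03 -0.11  0.06]
twist -0.11
```

```bash
python3 -m crank '[[[-1,0,-0.5,0,0],[-1,0,-1,0,0],[-1,0,-3,0,0],[-1,0,-4,0,0],[-1,0,-4,0,0],[-1,0,-4,0,0],[-1,0,-2,0,0],[-1,0,0,0,0]]]'
python3 - <<'E'
from h import *
go([.5177,.2969,.2],-93.46); print(state()["gripper_width"])
f=grab("wrist","w22")
E
```

```text
time: 56.82
tool_pos: [0.5155, -0.2839, 0.201]
tool_rot: [0.021, -0.023, -0.706, 0.707]
contact_force: [0.3, -0.8, -3.4]
gripper_width: 0.177
t [ 0.5155 -0.2839  0.201 ] zhead -93.57 down [ 0.002 -0.002 -1.   ] shift cm [  3.4    0.   -57.99]
twist -0.11
0.17651777392538834
```

View pics/w22.png

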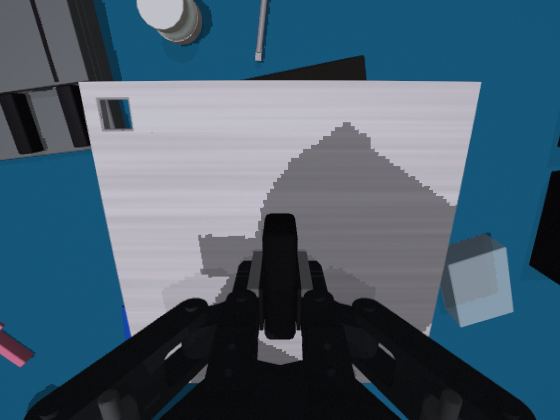

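```bash
python3 -m crank '[[[-1,0.2,0,-3,0],[-1,0.3,0,-5,0],[-1,0.3,0,-5,0],[-1,0.3,0,-5,0],[-1,0.3,0,-5,0],[-1,0.3,0,-5,0],[-1,0.3,0,-5,0],[-1,0.3,0,-5,0]]]'; python3 -m crank '[[[-1,0.3,0,-5,0],[-1,0.3,0,-5,0],[-1,0.3,0,-5,0],[-1,0.2,0,-3.5,0],[-1,0,0,-1.4,0],[-1,0,0,0,0],[-1,0,0,0,0]]]'
python3 - <<'E'
from h import *
go([.5177,.2969,.11],-93.46); print(state()["gripper_width"])
f=grab("wrist","w23")
E
```

```text
time: 57.88
tool_pos: [0.5139, 0.0987, 0.1964]
tool_rot: [0.024, -0.02, -0.707, 0.707]
contact_force: [0.2, 0.6, -3.6]
gripper_width: 0.177
time: 58.75
tool_pos: [0.5169, 0.2952, 0.1987]
tool_rot: [0.023, -0.022, -0.706, 0.707]
contact_force: [-0.6, -0.5, -3.3]
gripper_width: 0.174
t [0.5169 0.2952 0.1987] zhead -93.63 down [-0.001 -0.001 -1.   ] shift cm [-0.08  8.87 -0.19]
twist -0.17
0.17442312314973613
```

View pics/w23.png

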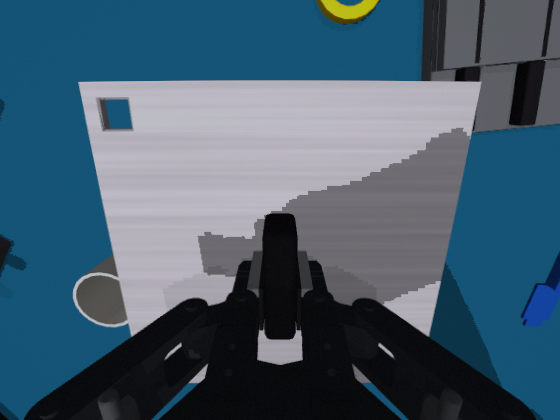

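```bash
python3 -m crank '[[[-1,-0.05,2,-0.1,-0.15],[-1,0,3,0,0],[-1,0,2.5,0,0],[-1,0,1,0,0],[-1,0,0,0,0],[-1,0,0,0,0]]]'
python3 - <<'E'
from h import *
go([.5177,.2969,.084],-93.46); print(state()["gripper_width"],state()["contact_force"])
f=grab("wrist");crop(f,(70,60,170,160),6,"w24c");f=grab("top");crop(f,(125,155,225,250),7,"t24c")
E
```

```text
time: 59.55
tool_pos: [0.5184, 0.2976, 0.1159]
tool_rot: [-0.02, 0.022, 0.707, -0.706]
contact_force: [0.2, 0.6, -2.7]
gripper_width: 0.171
t [0.5184 0.2976 0.1159] zhead -93.43 down [ 0.002  0.001 -1.   ] shift cm [0.08 3.19 0.08]
twist 0.03
0.17065992532414676 [ 0.17114709  0.62209858 -2.69148437]
```

View pics/w24c.png

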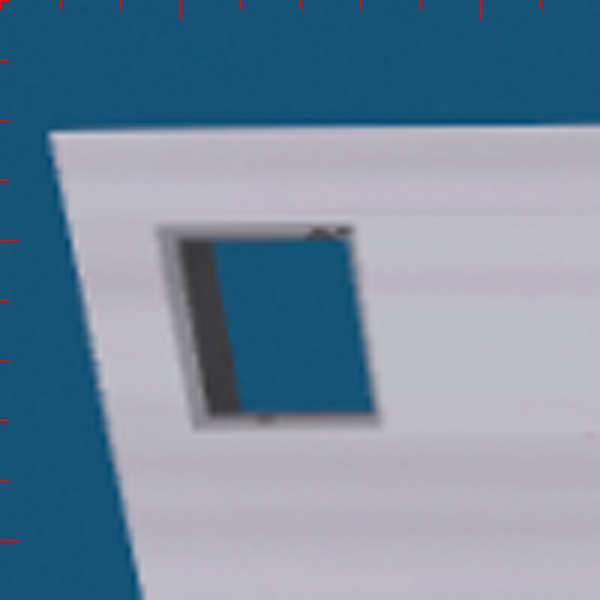

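View pics/t24c.png

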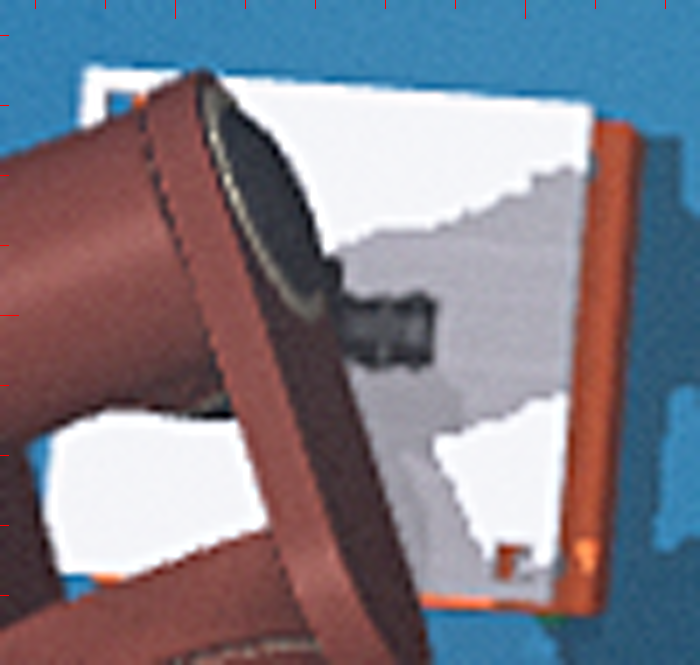

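```bash
python3 -m crank '[[[-1,0.05,0.8,0.05,0],[-1,0,0.6,0,0],[-1,0,0,0,0],[-1,0,0,0,0]]]'
python3 - <<'E'
from h import *
go([.5177,.2969,.084],-93.46)
E
```

```text
time: 60.15
tool_pos: [0.517, 0.297, 0.1004]
tool_rot: [0.021, -0.021, -0.707, 0.707]
contact_force: [-0.4, -0.4, -3.2]
gripper_width: 0.173
t [0.517  0.297  0.1004] zhead -93.42 down [-0. -0. -1.] shift cm [-0.07  1.64  0.  ]
twist 0.04
```

```bash
python3 -m crank '[[[-1,-0.05,0.3,0,0],[-1,0,0.3,0,0],[-1,0,0.2,0,0],[-1,0,0,0,0]]]'; python3 -m crank '[[[-1,0,0.3,0,0],[-1,0,0,0,0],[-1,0,0,0,0]]]';python3 -m crank '[[[-1,0,0.3,0,0],[-1,0,0,0,0],[-1,0,0,0,0]]]'
```

```text
time: 60.65
tool_pos: [0.5174, 0.2968, 0.0922]
tool_rot: [0.021, -0.021, -0.707, 0.707]
contact_force: [0.6, -0.1, -3.6]
gripper_width: 0.177
time: 61.02
tool_pos: [0.5176, 0.297, 0.0896]
tool_rot: [-0.021, 0.021, 0.707, -0.707]
contact_force: [1.0, 0.6, -3.1]
gripper_width: 0.173
time: 61.4
tool_pos: [0.5175, 0.2969, 0.0865]
tool_rot: [0.021, -0.021, -0.707, 0.707]
contact_force: [-0.2, 0.4, -2.5]
gripper_width: 0.175
```

```bash
python3 -m crank '[[[-1,0,0.2,0,0],[-1,0,0,0,0],[-1,0,0,0,0]]]';python3 -m crank '[[[-1,0,0.2,0,0],[-1,0,0,0,0],[-1,0,0,0,0]]]'
```

```text
time: 61.78
tool_pos: [0.5175, 0.2969, 0.0845]
tool_rot: [0.021, -0.021, -0.707, 0.707]
contact_force: [0.2, -0.3, -3.1]
gripper_width: 0.174
time: 62.15
tool_pos: [0.5179, 0.2971, 0.0831]
tool_rot: [-0.021, 0.021, 0.707, -0.707]
contact_force: [-1.4, 0.1, -0.0]
gripper_width: 0.181
```

```bash
python3 -m crank '[[[0,0,0,0,0],[0,0,0,0,0],[0,0,0,0,0],[0,0,-1,0,0],[0,0,-4,0,0],[0,0,-4,0,0],[0,0,-4,0,0],[0,0,-3,0,0]]]'; python3 -m crank '[[[0,0.5,0,5,0],[0,0.5,0,5,0],[0,0.5,0,5,0],[0,0.5,0,5,0],[0,0.5,0,5,0],[0,0,0,5,0],[0,0,0,5,0],[0,0,0,0,0]]]'
python3 - <<'E'
from h import *
grab("wrist","w26");f=grab("top","t26");crop(f,(125,155,225,250),7,"t26c");f=grab("scene","s26"); crop(f,(320,140,430,240),6,"s26c")
print(state()["tool_pos"])
E
```

```text
time: 63.15
tool_pos: [0.5181, 0.2972, 0.2459]
tool_rot: [-0.02, 0.022, 0.707, -0.706]
contact_force: [-0.3, -0.1, 0.1]
gripper_width: 0.499
time: 64.15
tool_pos: [0.4716, -0.0536, 0.2435]
tool_rot: [0.022, -0.023, -0.706, 0.707]
contact_force: [0.2, 1.1, -0.3]
gripper_width: 0.5
[ 0.47183617 -0.05046308  0.2430532 ]
```

View pics/t26c.png

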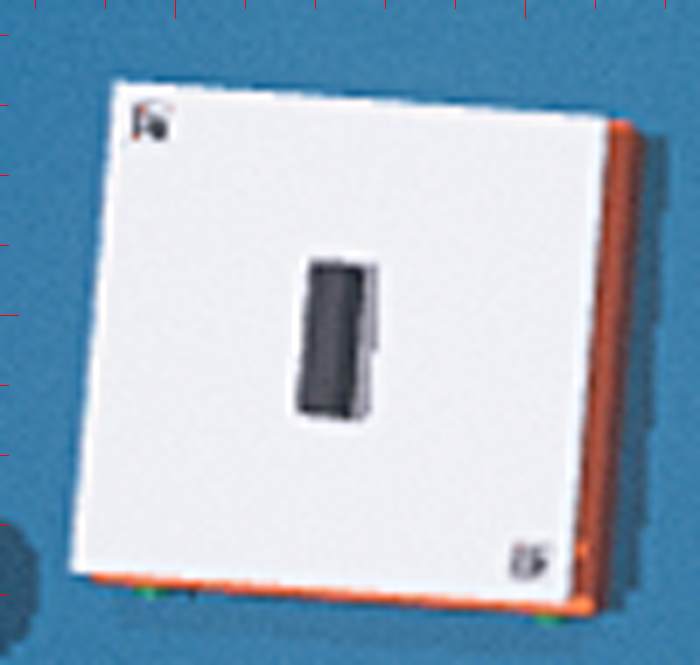

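View pics/s26c.png

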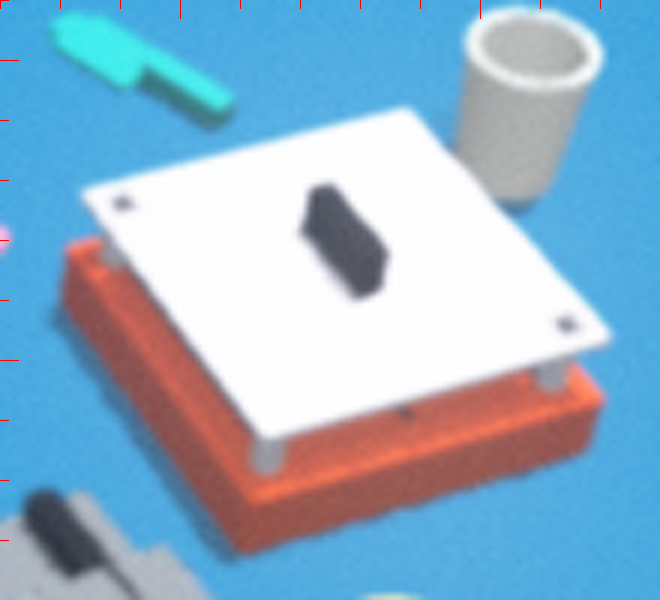

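View pics/s26.png

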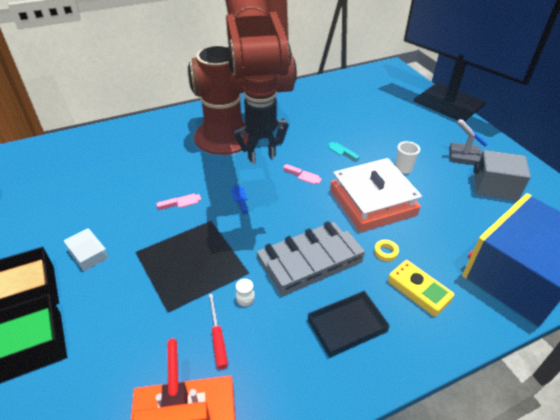

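View pics/w26.png

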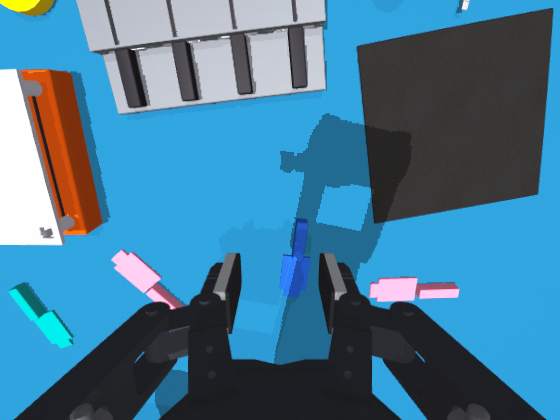

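View pics/t26.png

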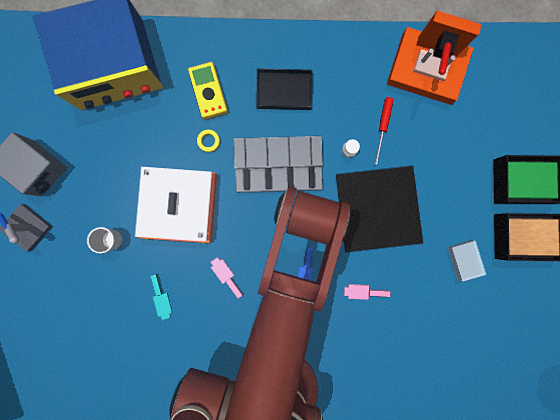

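The cover sits at its starting pixels in the top view, with the pins visible in both holes. One close check of the rack before handing in.

```bash
python3 - <<'E'
from h import *
f=grab("top");crop(f,(228,130,330,200),7,"t27c");f=grab("wrist");crop(f,(80,10,340,120),3,"w27c")
E
```

```text
(no output)
```

View pics/t27c.png

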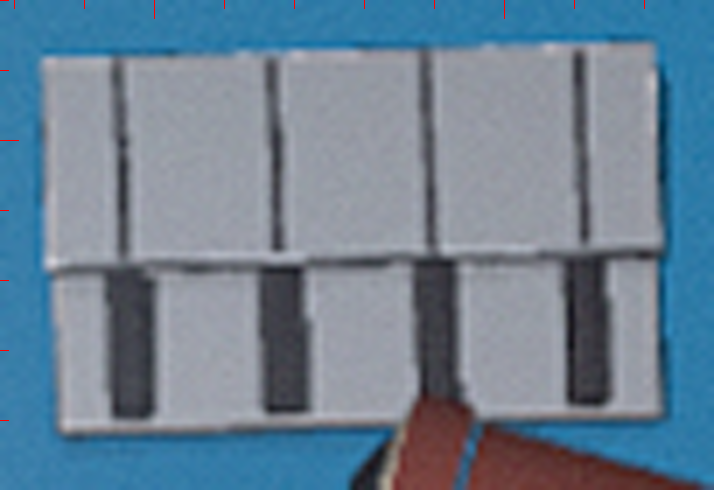

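View pics/w27c.png

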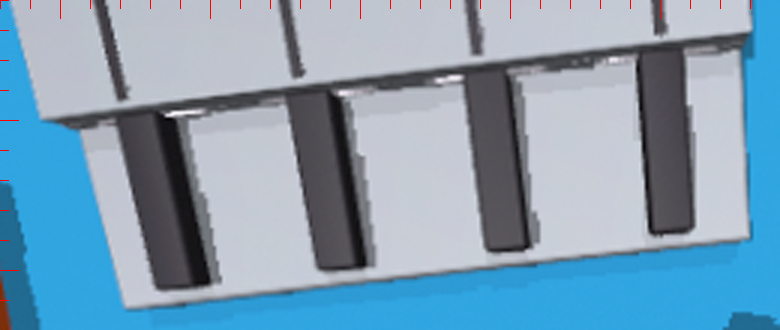

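```bash
python3 -c "
from plant import *
print(state()['time'],state()['joint_vel'].round(3)); print(job_done())"
```

```text
64.4 [ 0.007  0.002  0.001  0.001  0.001 -0.005]
the job is handed in; nothing more can be done
None
```

I lifted the cover onto the mat and slid all four blades home in the rack, one per slot. Three came from the fixture and the black-handled one from the bench. I then put the cover back on its pins and handed the job in at 64.4 s of the 210 s limit; the hand-in reports no verdict.

**Blades:** each shoulder stopped against the block with 8–14 N of push. In the last pictures all four handles are against the block, with the rear ends about 5–7 mm from the ledge edge (5 mm is ideal). The one camera measurement put the blade origins at about x = −7 mm in the rack frame, against −5 mm ideal and inside the −13 to +6 mm limit.

**Cover:** it lies within about a pixel (roughly 3 mm) of its starting place in the top view, with pins showing in both holes. The gripper height at release matched the seated height.

**Everything else:** the bystanders look unmoved by eye, though I did not measure them. I saw no grip slip and no knocked blade. The camera and the arm's own position disagreed by about 2–3 mm sideways at the slots. I settled between the two, and every blade went in without sideways resistance.

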